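Make up the rod-test kit and the wrapping kit

ROBOT

A 6-joint arm with a two-finger parallel gripper is mounted at the origin on a cart in front of the work surface, level with it; the furniture and walls round the work are solid. World frame = base frame: x ahead of the robot, y to its left, z up, the work surface at z = 0. Lengths are in m, angles in degrees, forces in N, time in s.
With the tool pointing down it reaches from about 0.35 to 0.875 m from the base axis. Payload 4.2 kg.
Tool frame: the origin (TCP) lies midway between the tips of the shut fingers; the grasp point (between the pads) lies 19 mm behind it (r.pinch_z is the distance from the TCP to the grasp point, in m); z points along the fingers, y is the line along which they close (so a half turn about z gives the same grasp; the last joint's range is limited). The gripper opens to 87 mm and grips with 3 to 60 N. Pads are 19 mm wide; open, the fingers measure 117 mm over their backs; the gripper's body (75 mm by 190 mm) begins 51 mm behind the grasp point.
Start: joints at [80.077, 22.042, 0.453, 0, -68.411, -14.817], TCP at [0.262, 0.568, 0.223] pointing down, gripper open.
Joint ranges: [-179.83, 179.83], [-69.29, 118.12], [-61.27, 80.66], [-181.25, 117.63], [-171.15, -9.14], [-177.46, 177.46]. Speed limits (degrees/s): [159.86, 159.86, 180, 180, 180, 180].

INTERFACE

Orientations are given as a 3x3 rotation matrix whose columns are the frame's x, y, z axes.
In Python, from station import r, imaging, models gives the robot as it stands. The module is installed in compiled form; this text tells all that it offers.
- The arm moves only by the tool apply_moves, never from a script. Its argument "moves" is a list of rows, each a list of 2 entries, a list of its own where there are three numbers: the shift along the tool's x, y, z in m, then the turn about the tool's z in degrees. A call has 1 to 5 rows; each row shifts and turns the commanded pose from where the row before left it, along the tool's axes as they then stand; what a row does not reach is not made up. A row lasts 1/12 s, in which the tool goes at most 41.7 mm and 7.16 degrees, less where a joint would pass 70% of its speed; a pose out of reach is approached as far as the arm can. A call is refused whole if a number of a shift passes 0.0417 or a number of a turn 7.16, either way. A call with a gripper value outside its range is refused whole. "hand" is the finger opening in m, from 0 to 0.087, set as the call begins (left out, the last holds). The fingers move at their own pace and stop on an object; the grip force is fixed at half the most. Time passes only in rows, so rows that do not move let the fingers close. It gives the time, the measured TCP pose, the force, the opening and the grip force at its end, in the units of the state.
- r.sense(): the state, without advancing time (a new reading comes with each control period).
- imaging.capture(name): name is "scene" or "top" or "wrist"; returns a dict with "frame" (480x640x3 uint8, blue, green, red), "intrinsics" (3x3 intrinsics, pixels), "dist" ([k1, k2, p1, p2, k3] as OpenCV has them; the pictures are not rectified), "eye" and "orientation" of the camera in the world. Camera axes: x right, y down, z forward; pixel columns grow to the right and rows downward; lengths in m; the calibration is good to about 2 mm. A picture is of the moment at which its call begins. There is no depth.
- r.finish_job(): hands the job in; it is judged then, once.
Trained networks look in a picture, given as the dict that the camera call returned (one of the last four; its "shot" number tells which), for a name from the list of things; names that differ only in an ending like _2 or _b are one class to them, and where a whole thing is asked for, a point or a joint stands for the part that bears it (a point fixed in the world has none). Each returns a list of dicts, best first, with "confidence" (0 to 1); they miss things now and then, are a little off and sometimes report something else, mostly with a low value. They report only what shows in the picture. A call takes as long as a camera call. They do not tell look-alikes from the thing itself.
- models.cut_out(picture, target): "region" (480x640 bool, what is visible of it) and "extent" ([left, top, width, height] as shares, 0 to 1, of the picture: columns of its width, rows of its height, round what is visible of it).
- models.place_of(picture, target): "at" ([column, row] as shares, 0 to 1, of the picture: columns of its width, rows of its height: a listed point, or the origin of a listed thing).
The state is a dict: "time_s": time; "joints": joint angles; "joint_velocities": joint speeds; "effort": joint torques, N m; "tcp_pos": TCP position; "ee_rot": TCP orientation; "wrist_force": force on the tool from outside, world axes, zero at the start; "moment": the same for the moment, N m; "gripper_width": opening from 0.0 (shut) to 1.0 (fully open); "gripper_force": force on a finger pad.
Only numpy, scipy, OpenCV 4.12 (cv2) and the standard library are available. Lean on these libraries where they do the work, as an engineer would, in place of code of your own. Each camera call takes 0.05 s, during which the arm holds its last target. There are 200 camera calls.

TASK

Make up two kits for the rod builder from the row of things laid out in front of the trays. In the tray with the weight hanger, put both slotted steel discs on the hanger's stem, lying flat, the large one below and the small one on top with its slot a quarter turn from the large one's so that neither can slide off, and stand one of the row's two thread spools upright in that tray's empty compartment. In the plain tray, stand the other spool and the lacquer bottle upright, one to a compartment, and leave the spring clamp and the dropper bottle where they are.

Things in the scene. Friction and masses are not known exactly. Their poses are not given: they have to be found in the camera images.
- disc_large: Large steel slotted disc, 60 mm diameter, 14 mm thick, about 0.27 kg. A 12 mm wide slot, open at the rim on the disc's +x side, runs in along x, its square end 6 mm past the centre, so that the stem stands at the disc's centre. Starts lying flat on the bench. Origin: centre of its underside; z up.
- disc_small: Small steel slotted disc, 44 mm diameter, 14 mm thick, about 0.14 kg. A 12 mm wide slot, open at the rim on the disc's +x side, runs in along x, its square end 6 mm past the centre, so that the stem stands at the disc's centre. Starts lying flat on the bench. Origin: centre of its underside; z up.
- spool_a: Wrapping thread spool (dark flanges), 33 mm across the flanges, 38 mm tall, standing upright in the row in front of the trays (the spools far back on the bench are not meant); origin: centre of its underside, z up. Either spool may serve either kit.
- spool_b: Wrapping thread spool (pale flanges), 33 mm across the flanges, 38 mm tall, standing upright in the row in front of the trays (the spools far back on the bench are not meant); origin: centre of its underside, z up. Either spool may serve either kit.
- lacquer_bottle: Small lacquer bottle standing upright, 62 mm tall: round body 27 mm in diameter up to 35 mm, above it a cap 22 mm in diameter. Origin: centre of its underside, z up.
- test_tray: Fixed grey tray, 84 (x) by 164 (y) by 14 mm high; floor 4 mm thick, walls and the one middle cross wall 4 mm thick, giving two compartments, each 76 by 76 mm inside, centred at y = +40 and y = -40 mm. Origin: centre of its underside; x across, y along the tray, z up. The tray of the test kit: the weight hanger stands fixed in its +y compartment; the -y one is empty, for a spool.
- hanger: Weight hanger, fixed in the test tray on the tray's floor: a round foot 40 mm in diameter and 16 mm high on whose top the discs rest, and a straight upright stem 5 mm thick, ending in a ball of 7 mm diameter whose top is 65.5 mm above the foot's underside. The discs can be lowered over it from above. Origin: centre of the foot's underside, z up.
- wrap_tray: Fixed grey tray, 84 (x) by 164 (y) by 14 mm high; floor 4 mm thick, walls and the one middle cross wall 4 mm thick, giving two compartments, each 76 by 76 mm inside, centred at y = +40 and y = -40 mm. Origin: centre of its underside; x across, y along the tray, z up. The plain tray of the wrapping kit: both compartments are empty.
- dropper_bottle: Bystander: squeeze bottle with nozzle, 51 mm diameter, 123 mm tall, loose, behind the trays. Origin: centre of its underside.
- spring_clamp: Bystander: black spring clamp lying loose at the left of the work, 60 by 124 by 24 mm. Origin: centre of its underside.
There are look-alikes about, which are no part of the job. Several things look just like the spool_b: the one meant starts farthest to the robot's left.

How it is judged:
By the outcome, as a careful person would: the job done as asked, in the order asked, and still so for the second after the job is handed in, with the robot touching nothing.
It also fails if it takes over 112 s, if anything falls off the work surface, if the arm or the gripper's body presses on something with over 40 N, if the wrist force passes 120 N, or if a joint passes its speed limit or range.

## Working session

There is one attempt and no reset: what is moved stays moved. The work goes in short steps, Python scripts to look and compute and a tool call to move; the robot and the scene stay as the last step left them, time stands still between calls to the robot, and variables do not carry over. Pictures are saved under pics/ and viewed, at most 14 in all, crops included, and the job is handed in when it is done.

Besides the shell and the picture viewer there is one more tool, called after ">>>" in YAML: its name, and indented under it one key for each argument. apply_moves: Moves the arm, as the interface text tells. Its arguments: {"type":"object","properties":{"moves":{"type":"array"},"hand":{"type":"number"}},"required":["moves"]}

```bash
mkdir -p pics; cat > h.py <<'E'
import numpy as np, cv2
from station import r, imaging, models
def ray(p,uv):
    K=np.array(p["intrinsics"],float);d=np.array(p["dist"],float)
    n=cv2.undistortPoints(np.array([[uv]],float),K,d)[0,0]
    R=np.array(p["orientation"],float);return np.array(p["eye"],float),R@np.array([n[0],n[1],1.])
def onz(p,uv,z):
    e,v=ray(p,uv);return e+v*(z-e[2])/v[2]
def proj(p,X):
    R=np.array(p["orientation"],float);e=np.array(p["eye"],float)
    rv=cv2.Rodrigues(R.T)[0]
    return cv2.projectPoints(np.array(X,float).reshape(-1,1,3),rv,-R.T@e,np.array(p["intrinsics"],float),np.array(p["dist"],float))[0][:,0]
E
python3 - <<'E'
from h import *
print(r.sense())
for c in ("top","scene"):
    p=imaging.capture(c);cv2.imwrite(f"pics/{c}0.png",p["frame"]);print(c,np.round(p["eye"],3),np.round(p["orientation"],3).tolist(),p["intrinsics"][0][0])
    for t in ["disc_large","disc_small","spool_a","spool_b","lacquer_bottle","test_tray","hanger","wrap_tray","dropper_bottle","spring_clamp"]:
        print(t,[(np.round(np.array(d["at"])*[640,480],1).tolist(),round(d["confidence"],2),np.round(onz(p,np.array(d["at"])*[640,480],0)[:2],3).tolist()) for d in models.place_of(p,t)])
E
```

```text
{'time_s': 0.0, 'joints': array([ 8.00763070e+01,  2.20915433e+01,  3.80404239e-01, -3.03271362e-02,
       -6.84136903e+01, -1.48140139e+01]), 'joint_velocities': array([ 0.01626993, -0.04583505,  0.1194858 , -0.03433897,  0.07338683,
        0.03283378]), 'effort': array([-1.81020719e-04, -3.90667677e+01,  1.87407374e+01,  4.21975225e+00,
        1.09339046e-02, -1.93663777e-04]), 'tcp_pos': array([0.26128806, 0.56708586, 0.2214522 ]), 'ee_rot': array([[ 9.08151283e-01, -4.18641264e-01, -8.60278988e-04],
       [-4.18642140e-01, -9.08148947e-01, -2.06121580e-03],
       [ 8.16485322e-05,  2.23204481e-03, -9.99997506e-01]]), 'wrist_force': array([0.49305555, 1.00851352, 0.82744675]), 'moment': array([-0.02538858, -0.00974517, -0.02559399]), 'gripper_force': 0.0, 'gripper_width': 0.9983540972392602}
top [0.534 0.07  1.252] [[0.021, -0.998, 0.059], [-1.0, -0.022, -0.017], [0.018, -0.058, -0.998]] 545.5230935041533
disc_large []
disc_small [([237.0, 298.7], 0.62, [0.456, 0.231])]
spool_a [([349.1, 247.9], 0.58, [0.577, -0.023]), ([327.0, 331.8], 0.57, [0.385, 0.024]), ([289.3, 295.4], 
[... 1178 characters left out ...]
8, 0.109]), ([330.6, 362.4], 0.78, [0.46, -0.121]), ([337.0, 289.1], 0.71, [0.59, -0.014]), ([238.1, 338.7], 0.53, [0.388, 0.028])]
spool_b [([265.1, 361.8], 0.81, [0.387, -0.042]), ([247.1, 288.3], 0.8, [0.478, 0.109]), ([330.6, 362.4], 0.78, [0.46, -0.121]), ([337.0, 289.1], 0.71, [0.59, -0.014]), ([238.1, 338.7], 0.53, [0.388, 0.028])]
lacquer_bottle [([285.5, 319.0], 0.67, [0.474, 0.001])]
test_tray [([422.5, 322.3], 0.57, [0.633, -0.177])]
hanger [([399.8, 311.7], 0.57, [0.626, -0.133])]
wrap_tray [([301.0, 244.3], 0.76, [0.634, 0.125]), ([408.4, 227.9], 0.71, [0.822, 0.0])]
dropper_bottle [([410.5, 227.8], 0.92, [0.825, -0.003]), ([327.1, 362.3], 0.62, [0.456, -0.117])]
spring_clamp []
```

```bash
python3 - <<'E'
import cv2
a=cv2.imread("pics/top0.png");cv2.imwrite("pics/top0c.png",cv2.resize(a[190:360,150:470],(800,425),interpolation=cv2.INTER_CUBIC))
a=cv2.imread("pics/scene0.png");cv2.imwrite("pics/scene0c.png",cv2.resize(a[190:450,150:500],(800,594),interpolation=cv2.INTER_CUBIC))
E
```

```text
(no output)
```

View pics/top0c.png

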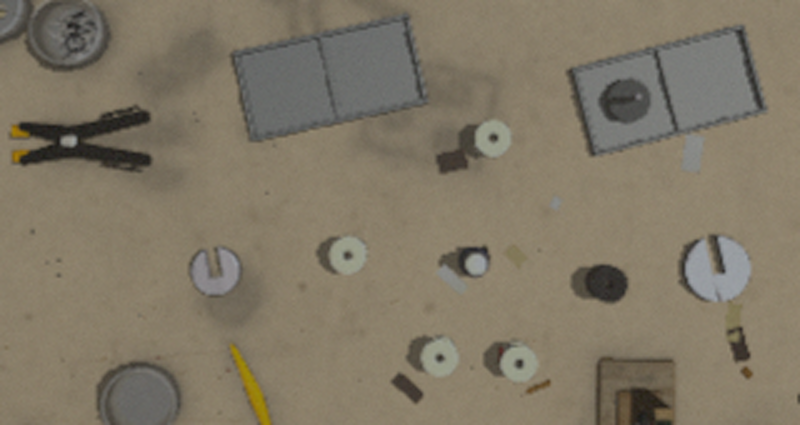

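View pics/scene0c.png

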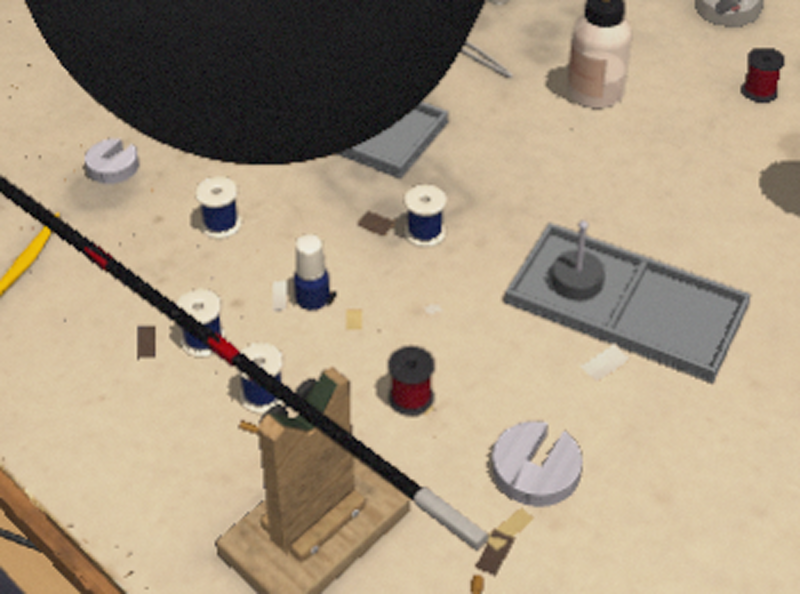

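```bash
python3 - <<'E'
import cv2
a=cv2.imread("pics/top0.png");cv2.imwrite("pics/top0d.png",cv2.resize(a[260:480,180:480],(800,587),interpolation=cv2.INTER_CUBIC))
E
```

```text
(no output)
```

View pics/top0d.png

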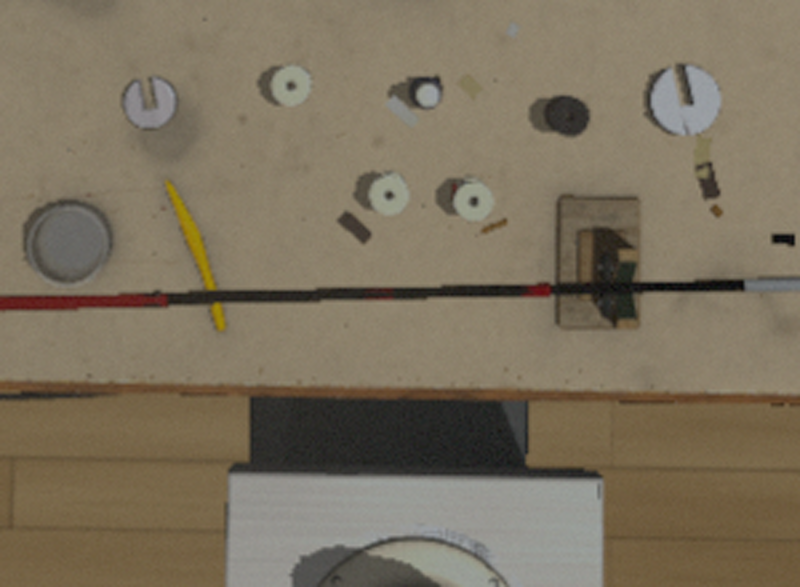

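>>> apply_moves:
  moves:
    - [[0, 0, -0.01], -6.2]
    - [[0, 0, -0.01], -6.2]
    - [[0, 0, -0.01], -6.2]
    - [[0, 0, -0.01], -6.2]
    - [[0, 0, 0], 0]
  hand: 0.087

```text
time_s: 1.52
tcp_pos: [0.262, 0.5687, 0.265]
ee_rot: [[1.0, 0.003, 0.002], [0.003, -1.0, 0.004], [0.002, -0.004, -1.0]]
wrist_force: [0.2, 0.8, 0.1]
gripper_width: 0.998
gripper_force: 0.0
```

>>> apply_moves:
  moves:
    - [[0.018, 0.036, 0], 0]
    - [[0.018, 0.036, 0], 0]
    - [[0.018, 0.036, 0], 0]
    - [[0.018, 0.036, 0], 0]
    - [[0.018, 0.036, 0], 0]

```text
time_s: 1.93
tcp_pos: [0.3519, 0.3858, 0.262]
ee_rot: [[1.0, -0.002, -0.0], [-0.002, -1.0, -0.001], [-0.0, 0.001, -1.0]]
wrist_force: [1.3, 0.4, -0.2]
gripper_width: 1.0
gripper_force: 0.0
```

>>> apply_moves:
  moves:
    - [[0.018, 0.036, 0], 0]
    - [[0.018, 0.036, 0], 0]
    - [[0.018, 0.036, 0], 0]
    - [[0.018, 0.036, 0], 0]
    - [[0, 0, 0], 0]

```text
time_s: 2.35
tcp_pos: [0.4251, 0.2386, 0.2623]
ee_rot: [[1.0, -0.009, -0.001], [-0.009, -1.0, -0.001], [-0.001, 0.001, -1.0]]
wrist_force: [0.2, 0.0, 0.4]
gripper_width: 1.002
gripper_force: 0.0
```

```bash
python3 - <<'E'
from h import *
p=imaging.capture("wrist");cv2.imwrite("pics/w1.png",p["frame"])
s=r.sense();print(s["time_s"],s["tcp_pos"],s["joints"],np.round(s["ee_rot"],4).tolist());print(p["eye"],np.round(p["orientation"],3).tolist(),p["intrinsics"][0])
for t in ["disc_small","spool_b"]:
    print(t,[(np.round(np.array(d["at"])*[640,480],1).tolist(),round(d["confidence"],2),np.round(onz(p,np.array(d["at"])*[640,480],0)[:2],4).tolist()) for d in models.place_of(p,t)])
E
```

```text
2.4 [0.4246377  0.24077618 0.26224235] [ 4.86582123e+01  6.93505621e+00 -1.42812231e+01 -6.81240108e-03
 -6.88113197e+01  4.09299412e+01] [[1.0, -0.0072, -0.0004], [-0.0072, -1.0, -0.0003], [-0.0004, 0.0003, -1.0]]
[0.50585225 0.23750468 0.4238738 ] [[-0.009, -0.956, -0.293], [-1.0, 0.009, 0.002], [0.001, 0.293, -0.956]] [362.68163937   0.         318.5650733 ]
disc_small []
spool_b [([550.1, 54.7], 0.96, [0.5831, -0.0154]), ([620.0, 170.5], 0.93, [0.4581, -0.1228]), ([429.5, 154.0], 0.93, [0.4767, 0.11]), ([545.1, 227.2], 0.81, [0.3884, -0.0412]), ([490.0, 228.4], 0.62, [0.3874, 0.0282])]
```

View pics/w1.png

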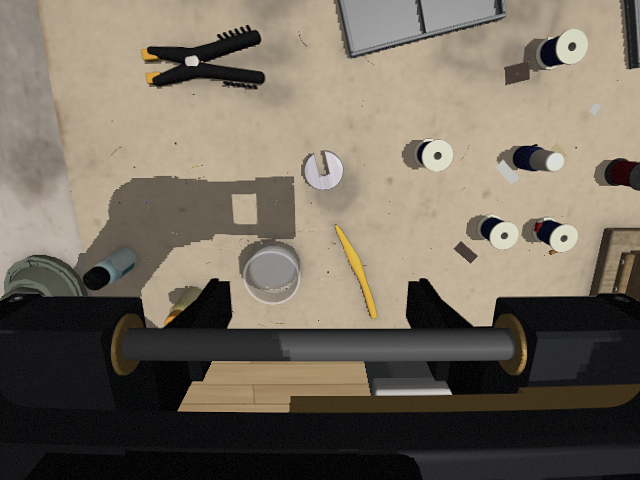

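```bash
cat >> h.py <<'E'
def disc(p,guess,dia,zt=0.014,win=60):
    """centre and slot direction by fitting a model of the disc's top face to a colour mask"""
    from scipy.optimize import minimize
    S=1000 # px per m rectified patch at 0.25mm
    s=0.00025;n=int(0.10/s)
    gx=guess[0]+(np.arange(n)-n/2)*s; gy=guess[1]+(np.arange(n)-n/2)*s
    X,Y=np.meshgrid(gx,gy,indexing="ij")
    uv=proj(p,np.stack([X,Y,np.full_like(X,zt)],-1).reshape(-1,3)).reshape(n,n,2).astype(np.float32)
    im=cv2.remap(p["frame"],uv[...,0],uv[...,1],cv2.INTER_LINEAR).astype(float)
    f=im[...,0]-im[...,2]  # blue minus red
    f=cv2.GaussianBlur(f,(0,0),3); b=im.sum(2)/3
    return im,f,X,Y
def fit_disc(p,guess,dia,zt=0.014):
    from scipy.optimize import minimize
    im,f,X,Y=disc(p,guess,dia,zt)
    b=cv2.GaussianBlur(im.sum(2)/3,(0,0),2)
    m=((f>np.percentile(f,50)+12)&(b>90)).astype(float)
    R=dia/2
    def cost(q):
        x,y,a=q; c,s=np.cos(a),np.sin(a)
        u=(X-x)*c+(Y-y)*s; v=-(X-x)*s+(Y-y)*c; k=0.0006
        sg=lambda t:1/(1+np.exp(-np.clip(t/k,-40,40)))
        d=sg(R-np.hypot(u,v))*(1-sg(u+0.006)*sg(0.006-abs(v)))
        return ((d-m)**2).mean()
    best=min((minimize(cost,[guess[0]+dx,guess[1],a],method="Nelder-Mead",options=dict(initial_simplex=np.array([guess[0]+dx,guess[1],a])+np.array([[0,0,0],[.004,0,0],[0,.004,0],[0,0,.3]])) ) for dx in (0,) for a in np.arange(-3,3,1.0)),key=lambda o:o.fun)
    x=best.x;return [round(x[0],4),round(x[1],4),round(np.degrees(x[2])%360,1)],round(best.fun/max(m.mean(),1e-3),3),m,im
E
python3 - <<'E'
from h import *
p=imaging.capture("wrist")
q,c,m,im=fit_disc(p,onz(p,(323,170),.014)[:2],.044);print(q,c,m.mean()*0.01, np.pi*.022**2)
cv2.imwrite("pics/m.png",np.hstack([np.repeat(m[...,None]*255,3,2),im]))
p=imaging.capture("top")
q,c,m,im=fit_disc(p,onz(p,(237,298.7),.014)[:2],.044);print(q,c)
q,c,m,im=fit_disc(p,onz(p,(437,298),.014)[:2],.060);print(q,c)
E
```

```text
[np.float64(0.46), np.float64(0.2319), np.float64(14.8)] 0.377 0.00199825 0.0015205308443374597
[np.float64(0.4588), np.float64(0.2312), np.float64(13.0)] 0.091
[np.float64(0.47), np.float64(-0.2234), np.float64(13.4)] 0.068[ WARN:0@13.609] global loadsave.cpp:1063 imwrite_ Unsupported depth image for selected encoder is fallbacked to CV_8U.
```

>>> apply_moves:
  moves:
    - [[-0.002, 0.041, 0], 0]
    - [[-0.002, 0.041, 0], 0]
    - [[-0.002, 0.041, 0], 0]
    - [[-0.002, 0.041, 0], 0]
    - [[-0.002, 0.041, 0], 0]

```text
time_s: 3.02
tcp_pos: [0.4136, 0.0386, 0.2626]
ee_rot: [[1.0, 0.004, 0.0], [0.004, -1.0, 0.0], [0.0, -0.0, -1.0]]
wrist_force: [-0.1, 0.0, -0.1]
gripper_width: 1.003
gripper_force: 0.0
```

>>> apply_moves:
  moves:
    - [[-0.002, 0.041, 0], 0]
    - [[-0.002, 0.041, 0], 0]
    - [[-0.002, 0.041, 0], 0]
    - [[-0.002, 0.041, 0], 0]
    - [[-0.002, 0.041, 0], 0]

```text
time_s: 3.43
tcp_pos: [0.4045, -0.1669, 0.2628]
ee_rot: [[1.0, 0.003, 0.001], [0.003, -1.0, 0.0], [0.001, -0.0, -1.0]]
wrist_force: [0.4, 1.4, 0.2]
gripper_width: 0.997
gripper_force: 0.0
```

>>> apply_moves:
  moves:
    - [[0, 0.03, 0], 0]
    - [[0, 0, 0], 0]
    - [[0, 0, 0], 0]

```text
time_s: 3.68
tcp_pos: [0.4046, -0.1965, 0.262]
ee_rot: [[1.0, -0.001, -0.001], [-0.001, -1.0, 0.0], [-0.001, -0.0, -1.0]]
wrist_force: [0.3, 0.7, 0.2]
gripper_width: 1.003
gripper_force: 0.0
```

```bash
python3 - <<'E'
from h import *
p=imaging.capture("wrist");cv2.imwrite("pics/w2.png",p["frame"])
s=r.sense();print(s["time_s"],s["tcp_pos"],s["joints"][5],np.round(s["ee_rot"],4).tolist())
print(p["eye"],proj(p,[[.467,-.22,.014]]))
q,c,m,im=fit_disc(p,[.467,-.222],.060);print(q,c,m.mean()*.01)
for t in ["hanger","test_tray","spool_b","disc_large"]:
    print(t,[(np.round(np.array(d["at"])*[640,480],1).tolist(),round(d["confidence"],2),np.round(onz(p,np.array(d["at"])*[640,480],0 if t!="hanger" else .004)[:2],4).tolist()) for d in models.place_of(p,t)])
E
```

```text
3.7333 [ 0.40465693 -0.19568218  0.26215794] 95.05189452448622 [[1.0, 0.0009, -0.0007], [0.0009, -1.0, 0.0004], [-0.0007, -0.0004, -1.0]]
[ 0.48546841 -0.1972683   0.42361275] [[339.57211156 145.52092601]]
[np.float64(0.472), np.float64(-0.2223), np.float64(13.4)] 0.097 0.0027095625
hanger []
test_tray []
spool_b [([252.2, 153.8], 0.95, [0.4574, -0.121]), ([130.9, 212.1], 0.92, [0.3896, 0.0302]), ([189.2, 212.0], 0.91, [0.3895, -0.0413]), ([146.9, 32.1], 0.85, [0.5857, -0.0146]), ([53.4, 137.7], 0.8, [0.4782, 0.1097])]
disc_large [([338.6, 140.9], 0.92, [0.4715, -0.2196]), ([254.7, 151.0], 0.6, [0.4605, -0.124]), ([53.4, 139.3], 0.4, [0.4764, 0.11])]
```

View pics/w2.png

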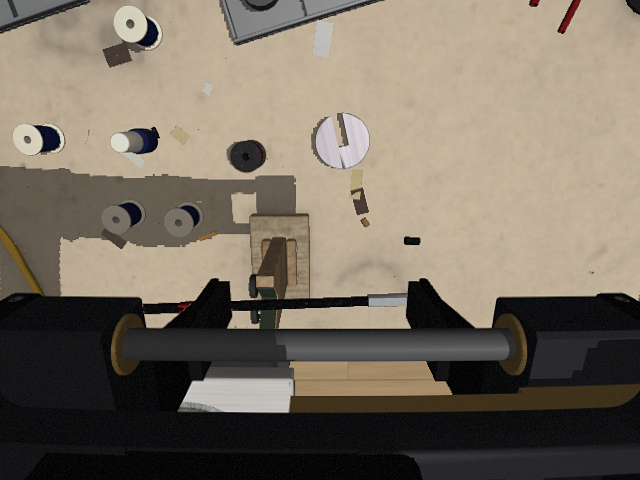

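>>> apply_moves:
  moves:
    - [[0, 0, 0], -6.7]
    - [[0, 0, 0], -6.7]
    - [[0.029, 0.021, 0], 0]
    - [[0.029, 0.021, 0], 0]
    - [[0, 0, 0.02], 0]

```text
time_s: 4.35
tcp_pos: [0.4781, -0.2249, 0.2458]
ee_rot: [[0.972, 0.236, 0.011], [0.236, -0.972, -0.005], [0.009, 0.007, -1.0]]
wrist_force: [1.4, -0.5, 0.3]
gripper_width: 0.997
gripper_force: 0.0
```

>>> apply_moves:
  moves:
    - [[0, 0, 0.04], 0]
    - [[0, 0, 0.04], 0]
    - [[0, 0, 0.04], 0]
    - [[0, 0, 0.04], 0]
    - [[0, 0, 0.02], 0]

```text
time_s: 4.77
tcp_pos: [0.468, -0.2216, 0.0584]
ee_rot: [[0.972, 0.234, -0.007], [0.234, -0.972, 0.002], [-0.006, -0.003, -1.0]]
wrist_force: [-1.5, -0.2, 0.1]
gripper_width: 1.003
gripper_force: 0.0
```

>>> apply_moves:
  moves:
    - [[0, 0, 0], 0]
    - [[0, 0, 0], 0]

```text
time_s: 4.93
tcp_pos: [0.4708, -0.2228, 0.0623]
ee_rot: [[0.972, 0.235, -0.002], [0.235, -0.972, -0.0], [-0.002, -0.0, -1.0]]
wrist_force: [-0.1, 0.7, 0.7]
gripper_width: 1.004
gripper_force: 0.0
```

```bash
cat >> h.py <<'E'
def st():
    a=[];s=r.sense()
    R=np.array(s["ee_rot"]);t=np.array(s["tcp_pos"])
    print("t",round(s["time_s"],2),"tcp",np.round(t,4),"yaw",round(np.degrees(np.arctan2(R[1,0],R[0,0])),2),"w",s["gripper_width"]*.087,"gf",round(s["gripper_force"],1),"F",np.round(s["wrist_force"],1),"j6",round(s["joints"][5],1))
    return t,R
def to(xyz):
    t,R=st();print("tool shift to",xyz,np.round(R.T@(np.array(xyz)-t),4))
E
python3 - <<'E'
from h import *
p=imaging.capture("wrist");cv2.imwrite("pics/w3.png",p["frame"])
q,c,m,im=fit_disc(p,[.471,-.2225],.060);print(q,c,m.mean()*.01)
to([q[0],q[1],.003]);print(proj(p,[[.471,-.2225,.014]]))
E
```

```text
[np.float64(0.4728), np.float64(-0.2225), np.float64(12.4)] 0.079 0.0022625
t 4.98 tcp [ 0.472  -0.2232  0.0637] yaw 13.58 w 0.08702757218342688 gf 0.0 F [ 0.6  0.4 -0.3] j6 111.0
tool shift to [np.float64(0.4728), np.float64(-0.2225), 0.003] [ 0.0009 -0.0005  0.0607]
[[317.36862511 263.60427956]]
```

View pics/w3.png

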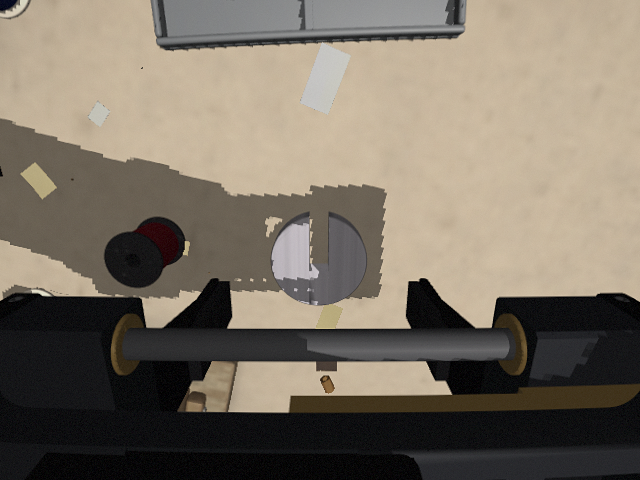

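>>> apply_moves:
  moves:
    - [[0, 0, 0.03], 0]
    - [[0, 0, 0.02], 0]
    - [[0, 0, 0.008], 0]
    - [[0, 0, 0], 0]
    - [[0, 0, 0], 0]

```text
time_s: 5.4
tcp_pos: [0.472, -0.2238, 0.0062]
ee_rot: [[0.972, 0.234, 0.003], [0.234, -0.972, -0.001], [0.003, 0.001, -1.0]]
wrist_force: [0.0, 0.4, 0.3]
gripper_width: 0.998
gripper_force: 0.0
```

>>> apply_moves:
  moves:
    - [[0, 0, 0], 0]
    - [[0, 0, 0], 0]
    - [[0, 0, 0], 0]
    - [[0, 0, 0], 0]
    - [[0, 0, 0], 0]
  hand: 0.05

```text
time_s: 5.82
tcp_pos: [0.4708, -0.2236, 0.005]
ee_rot: [[0.973, 0.233, 0.001], [0.233, -0.973, -0.0], [0.001, 0.0, -1.0]]
wrist_force: [0.1, 1.9, 0.7]
gripper_width: 0.706
gripper_force: 1.6
```

>>> apply_moves:
  moves:
    - [[0, 0, 0], 0]
    - [[0, 0, 0], 0]
    - [[0, 0, 0], 0]
    - [[0, 0, 0], 0]
    - [[0, 0, 0], 0]

```text
time_s: 6.23
tcp_pos: [0.4706, -0.2235, 0.0049]
ee_rot: [[0.973, 0.233, 0.0], [0.233, -0.973, -0.0], [0.0, 0.0, -1.0]]
wrist_force: [-1.2, 1.2, 4.7]
gripper_width: 0.677
gripper_force: 30.0
```

>>> apply_moves:
  moves:
    - [[0, 0, -0.02], 0]
    - [[0, 0, -0.03], 0]
    - [[0, 0, -0.03], 0]
    - [[0, 0, -0.04], 0]
    - [[0, 0, -0.03], 0]

```text
time_s: 6.65
tcp_pos: [0.4704, -0.2237, 0.1562]
ee_rot: [[0.973, 0.233, 0.0], [0.233, -0.973, -0.0], [0.0, 0.0, -1.0]]
wrist_force: [1.5, -0.9, -2.6]
gripper_width: 0.674
gripper_force: 30.0
```

>>> apply_moves:
  moves:
    - [[0, 0, 0], 0]
    - [[0, 0, 0], 0]

```text
time_s: 6.82
tcp_pos: [0.4709, -0.2235, 0.1554]
ee_rot: [[0.973, 0.232, 0.003], [0.232, -0.973, 0.0], [0.003, 0.0, -1.0]]
wrist_force: [-0.3, 0.3, -4.1]
gripper_width: 0.676
gripper_force: 30.0
```

```bash
python3 - <<'E'
from h import *
st()
t=imaging.capture("top");s=imaging.capture("scene");w=imaging.capture("wrist")
print("scene ball->",onz(s,(405.1,288.4),.066))
C=[]
for n,p in (("top",t),("scene",s),("wrist",w)):
    c=models.cut_out(p,"hanger");c=[(round(d["confidence"],2),np.round(np.array(d["extent"])*[640,480,640,480],1).tolist()) for d in c];print(n,c,proj(p,[[.625,-.136,.066],[.625,-.136,.02]]))
    u,v=proj(p,[[.625,-.136,.04]])[0];u=int(u);v=int(v)
    f=p["frame"];f=cv2.copyMakeBorder(f,60,60,60,60,cv2.BORDER_CONSTANT);cr=f[v+25:v+95,u+25:u+95];C.append(cv2.resize(cr,(266,266),interpolation=cv2.INTER_NEAREST));print(n,"crop origin",u-35,v-35)
cv2.imwrite("pics/h1.png",np.hstack(C))
E
```

```text
t 6.82 tcp [ 0.4709 -0.2235  0.1554] yaw 13.43 w 0.05882238862590638 gf 30.0 F [-0.3  0.3 -4.1] j6 111.0
scene ball-> [ 0.62212162 -0.14080462  0.066     ]
top [(0.57, [395.4, 223.7, 13.9, 15.4])] [[403.29240249 226.30752388]
 [399.76476565 227.77785038]]
top crop origin 366 192
scene [(0.64, [396.9, 293.0, 15.7, 26.3]), (0.26, [318.8, 340.0, 20.8, 32.0])] [[403.89916826 286.14393188]
 [401.85118983 304.91835103]]
scene crop origin 367 261
wrist [(0.92, [225.7, 0.0, 60.1, 38.1]), (0.41, [169.7, 189.3, 54.1, 47.8])] [[236.5620741  -30.04500017]
 [250.52276239  -3.81249683]]
wrist crop origin 210 -49
```

View pics/h1.png

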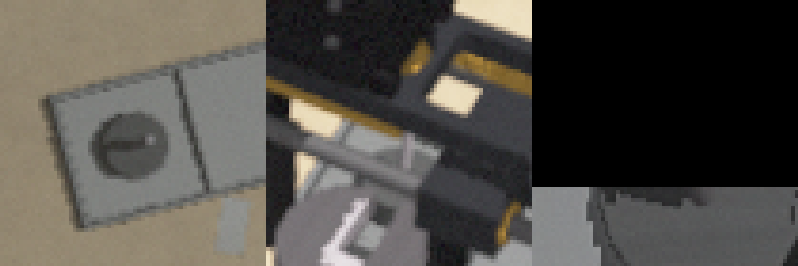

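>>> apply_moves:
  moves:
    - [[0.028, -0.015, 0], 0]
    - [[0.028, -0.015, 0], 0]
    - [[0.028, -0.015, 0], 0]
    - [[0, 0, 0], 0]
    - [[0, 0, 0], 0]

```text
time_s: 7.53
tcp_pos: [0.5423, -0.1591, 0.1531]
ee_rot: [[0.972, 0.235, -0.002], [0.235, -0.972, 0.0], [-0.002, -0.001, -1.0]]
wrist_force: [0.0, -0.7, -3.2]
gripper_width: 0.673
gripper_force: 30.0
```

```bash
python3 - <<'E'
from h import *
tp=imaging.capture("top")
print("top ball",onz(tp,(405.5,228.6),.066),"foot",onz(tp,(400.2,230.4),.02))
st()
w=imaging.capture("wrist");cv2.imwrite("pics/w4.png",w["frame"]);print(w["eye"])
print(proj(w,[[.622,-.14,.066],[.622,-.14,.02]]))
for d in models.cut_out(w,"hanger"):
    print(d["confidence"],np.array(d["extent"])*[640,480,640,480])
E
```

```text
top ball [ 0.62008353 -0.14090353  0.066     ] foot [ 0.61905415 -0.13706557  0.02      ]
t 7.58 tcp [ 0.5413 -0.1598  0.1531] yaw 13.51 w 0.05893512458315827 gf 30.0 F [-0.5 -0.1 -3.3] j6 103.5
[ 0.62019552 -0.14157655  0.31456341]
[[317.3276925  123.98870505]
 [317.59277265 124.51388231]]
0.76 [288.896  96.912  54.4    55.392]
```

View pics/w4.png

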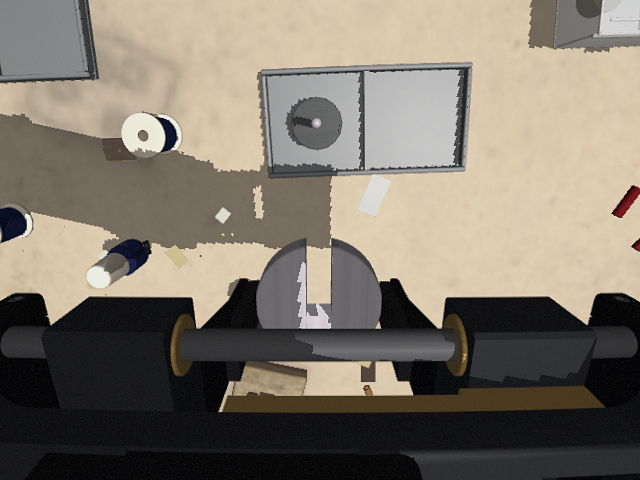

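```bash
python3 - <<'E'
from h import *
t,R=st();w=imaging.capture("wrist")
g=cv2.cvtColor(w["frame"],cv2.COLOR_BGR2GRAY)
for row in (245,255,265,275):print(row,g[row,298:340].tolist())
for zt in (.160,.162):
  print(zt,proj(w,[t[:2].tolist()+[zt]]))
  for o in [(.03,0),(0,.03),(0,-.03),(.0,-.006),(.0,.006),(.025,-.006),(.025,.006)]:
    X=t+R@np.array([*o,0]);X[2]=zt;print(o,proj(w,[X])[0].round(1))
b=onz(w,(316.5,123),.066);print("ball",b)
to([b[0],b[1],t[2]])
E
```

```text
t 7.68 tcp [ 0.5407 -0.1606  0.1537] yaw 13.43 w 0.05870769259784801 gf 30.0 F [-0.7 -1.5 -3.2] j6 103.5
245 [71, 69, 66, 61, 61, 58, 55, 51, 80, 110, 109, 106, 106, 104, 104, 106, 108, 109, 111, 112, 111, 109, 112, 113, 111, 113, 111, 111, 112, 113, 110, 105, 226, 104, 52, 57, 62, 59, 60, 66, 65, 65]
255 [109, 109, 106, 105, 110, 110, 110, 73, 145, 210, 208, 206, 207, 208, 206, 206, 207, 208, 206, 205, 205, 204, 204, 205, 206, 205, 207, 205, 206, 208, 208, 209, 220, 99, 90, 107, 107, 108, 109, 105, 106, 108]
265 [107, 101, 192, 195, 196, 198, 196, 186, 105, 210, 210, 207, 209, 206, 205, 208, 206, 204, 207, 204, 205, 206, 206, 205, 208, 206, 206, 207, 209, 206, 207, 209, 219, 64, 104, 106, 108, 109, 107, 106, 107, 106]
275 [211, 206, 202, 203, 204, 207, 209, 178, 104, 211, 208, 207, 206, 206, 206, 206, 205, 205, 205, 203, 204, 202, 204, 202, 207, 206, 207, 207, 208, 206, 208, 210, 219, 60, 104, 108, 108, 107, 108, 108, 107, 106]
0.16 [[317.41624173 305.42471786]]
(0.03, 0) [317.3 245.4]
(0, 0.03) [380.5 305.3]
(0, -0.03) [254.4 305.3]
(0.0, -0.006) [304.8 305.4]
(0.0, 0.006) [330.  305.4]
(0.025, -0.006) [304.1 255.9]
(0.025, 0.006) [330.5 255.9]
0.162 [[317.39965875 307.41846046]]
(0.03, 0) [317.3 246.8]
(0, 0.03) [381.2 307.3]
(0, -0.03) [253.7 307.3]
(0.0, -0.006) [304.6 307.4]
(0.0, 0.006) [330.2 307.4]
(0.025, -0.006) [304.  257.4]
(0.025, 0.006) [330.7 257.4]
ball [ 0.62202795 -0.14026358  0.066     ]
t 7.73 tcp [ 0.5408 -0.1608  0.154 ] yaw 13.41 w 0.058959117593009445 gf 30.0 F [-0.1  0.1 -2.8] j6 103.5
tool shift to [np.float64(0.6220279501728777), np.float64(-0.14026357659799552), np.float64(0.15367340801324783)] [ 0.0838 -0.0011  0.0002]
```

```bash
python3 - <<'E'
from h import *
from scipy.optimize import least_squares
t,R=st();w=imaging.capture("wrist")
g=cv2.cvtColor(w["frame"],cv2.COLOR_BGR2GRAY).astype(int)
for c in (275,285,295,300,337,342,350,360,370):print(c,g[230:275,c].tolist())
E
```

```text
t 7.73 tcp [ 0.5408 -0.1608  0.154 ] yaw 13.41 w 0.058959117593009445 gf 30.0 F [-0.1  0.1 -2.8] j6 103.5
275 [108, 110, 111, 111, 111, 109, 108, 110, 110, 110, 113, 112, 110, 108, 108, 108, 105, 104, 110, 188, 204, 206, 210, 162, 91, 64, 69, 64, 67, 65, 73, 90, 99, 104, 104, 105, 105, 103, 105, 105, 104, 105, 105, 103, 103]
285 [111, 113, 112, 112, 111, 109, 113, 109, 111, 109, 111, 113, 112, 113, 111, 98, 74, 70, 71, 68, 71, 68, 70, 76, 89, 103, 107, 111, 110, 109, 109, 108, 109, 110, 110, 110, 106, 108, 109, 109, 107, 106, 107, 108, 108]
295 [110, 109, 111, 112, 109, 108, 111, 106, 108, 110, 95, 76, 70, 71, 69, 71, 72, 69, 75, 88, 99, 111, 111, 110, 108, 108, 109, 107, 110, 111, 111, 110, 109, 110, 105, 106, 110, 109, 110, 107, 110, 111, 108, 108, 108]
300 [109, 110, 111, 109, 111, 111, 109, 111, 113, 80, 64, 70, 68, 67, 64, 64, 61, 77, 91, 104, 106, 108, 107, 107, 106, 107, 105, 110, 107, 107, 106, 107, 108, 108, 100, 194, 209, 205, 204, 204, 204, 202, 201, 202, 201]
337 [207, 207, 210, 210, 211, 210, 210, 213, 216, 135, 72, 65, 65, 64, 62, 64, 63, 77, 91, 102, 107, 108, 108, 105
[... 290 characters left out ...]
5, 107, 105, 107, 104, 106, 103, 104]
350 [207, 207, 208, 208, 210, 209, 209, 208, 208, 207, 207, 208, 207, 211, 185, 99, 64, 66, 72, 70, 70, 67, 73, 85, 96, 104, 102, 103, 105, 103, 104, 103, 102, 105, 106, 104, 104, 104, 104, 102, 102, 103, 106, 106, 103]
360 [209, 208, 207, 208, 207, 207, 209, 207, 206, 207, 209, 208, 209, 207, 207, 208, 208, 207, 207, 206, 212, 183, 97, 61, 65, 68, 66, 65, 68, 82, 94, 105, 110, 110, 107, 108, 109, 108, 108, 106, 107, 108, 108, 109, 108]
370 [209, 209, 209, 207, 210, 208, 209, 207, 206, 207, 209, 207, 206, 206, 208, 207, 206, 207, 208, 208, 207, 208, 209, 206, 206, 207, 208, 208, 209, 209, 209, 212, 218, 159, 75, 57, 60, 61, 64, 76, 90, 99, 108, 108, 106]
```

>>> apply_moves:
  moves:
    - [[0.028, -0.001, 0], 0]
    - [[0.028, -0.0007, 0], 0]
    - [[0.028, 0, 0], 0]
    - [[0, 0, 0.035], 0]
    - [[0, 0, 0.035], 0]

```text
time_s: 8.2
tcp_pos: [0.6263, -0.1393, 0.0862]
ee_rot: [[0.972, 0.233, 0.008], [0.233, -0.973, -0.0], [0.008, 0.002, -1.0]]
wrist_force: [-0.1, -0.1, -4.6]
gripper_width: 0.676
gripper_force: 30.0
```

>>> apply_moves:
  moves:
    - [[0, 0, 0], 0]
    - [[0, 0, 0], 0]
    - [[0, 0, 0], 0]

```text
time_s: 8.45
tcp_pos: [0.6241, -0.1399, 0.0865]
ee_rot: [[0.972, 0.233, 0.003], [0.233, -0.972, -0.001], [0.002, 0.002, -1.0]]
wrist_force: [1.0, -0.3, -1.6]
gripper_width: 0.677
gripper_force: 30.0
```

```bash
python3 - <<'E'
from h import *
st()
w=imaging.capture("wrist");s=imaging.capture("scene")
a=cv2.resize(w["frame"][210:330,240:400],(640,480));b=cv2.resize(s["frame"][250:350,340:480],(160*4,457))[:, :]
cv2.imwrite("pics/w5.png",cv2.resize(np.vstack([a,b]),(560,590)))
E
```

```text
t 8.45 tcp [ 0.6241 -0.1399  0.0865] yaw 13.47 w 0.05888392222855367 gf 30.0 F [ 1.  -0.3 -1.6] j6 101.5
```

View pics/w5.png

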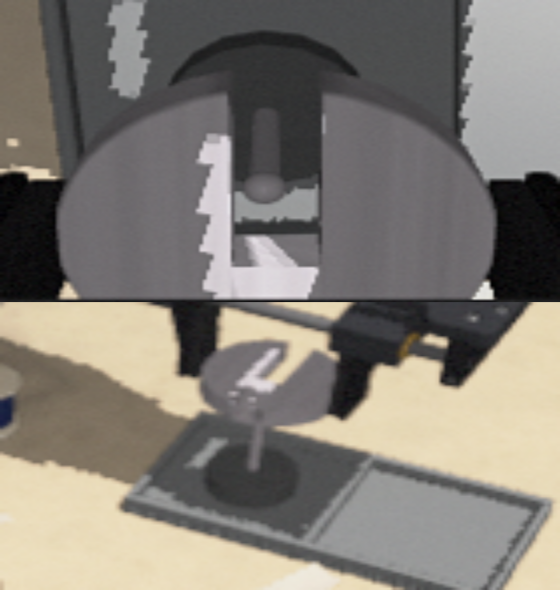

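```bash
python3 - <<'E'
from h import *
w=imaging.capture("wrist");t,R=st()
for o,z in [((0,.0005),.066),((-.006,.0),.0955),((-.006,0),.0815),((.0,-.0055),.0955),((.0,.0065),.0955)]:
    X=t+R@np.array([*o,0]);X[2]=z;q=proj(w,[X])[0];print(o,z,(q-[240,210])*3.5,)
E
```

```text
t 8.6 tcp [ 0.6245 -0.1394  0.0875] yaw 13.46 w 0.05896691774870594 gf 30.0 F [ 0.9  0.3 -2.1] j6 101.5
(0, 0.0005) 0.066 [273.45921766 252.23438937]
(-0.006, 0.0) 0.0955 [269.92252103 379.80569157]
(-0.006, 0) 0.0815 [270.12792951 332.39579822]
(0.0, -0.0055) 0.0955 [229.00109407 340.12041205]
(0.0, 0.0065) 0.0955 [318.13126528 340.0287025 ]
```

>>> apply_moves:
  moves:
    - [[-0.002, -0.0012, 0], 0]
    - [[0, 0, 0.015], 0]
    - [[0, 0, 0.015], 0]
    - [[0, 0, 0.015], 0]
    - [[0, 0, 0], 0]

```text
time_s: 9.02
tcp_pos: [0.6186, -0.1381, 0.0375]
ee_rot: [[0.973, 0.232, -0.005], [0.232, -0.973, 0.001], [-0.005, -0.002, -1.0]]
wrist_force: [-1.8, -0.2, -3.9]
gripper_width: 0.673
gripper_force: 30.0
```

>>> apply_moves:
  moves:
    - [[0, 0, 0.008], 0]
    - [[0, 0, 0.006], 0]
    - [[0, 0, 0], 0]
    - [[0, 0, 0], 0]
    - [[0, 0, 0], 0]

```text
time_s: 9.43
tcp_pos: [0.6212, -0.1384, 0.0262]
ee_rot: [[0.972, 0.233, 0.001], [0.233, -0.972, -0.0], [0.001, 0.0, -1.0]]
wrist_force: [0.2, -0.4, -2.8]
gripper_width: 0.678
gripper_force: 30.0
```

```bash
python3 - <<'E'
from h import *
st()
w=imaging.capture("wrist")
a=cv2.resize(w["frame"][190:340,240:400],(640,600))
cv2.imwrite("pics/w6.png",a)
st()
E
```

```text
t 9.43 tcp [ 0.6212 -0.1384  0.0262] yaw 13.47 w 0.05894358085370082 gf 30.0 F [ 0.2 -0.4 -2.8] j6 101.5
t 9.48 tcp [ 0.6212 -0.1383  0.0262] yaw 13.47 w 0.05865495309829959 gf 30.0 F [-0.  -0.4 -2.9] j6 101.5
```

View pics/w6.png

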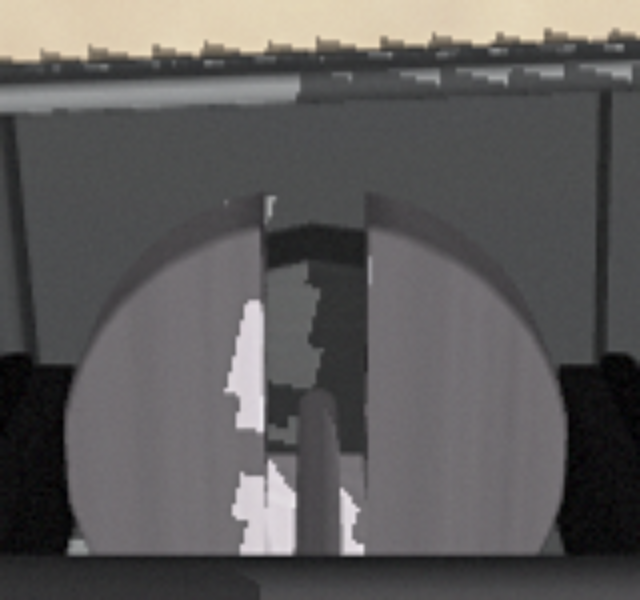

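>>> apply_moves:
  moves:
    - [[0, 0, 0.001], 0]
    - [[0, 0, 0], 0]
    - [[0, 0, 0], 0]

```text
time_s: 9.73
tcp_pos: [0.6212, -0.1384, 0.025]
ee_rot: [[0.973, 0.233, 0.001], [0.233, -0.973, -0.0], [0.001, 0.0, -1.0]]
wrist_force: [0.0, -0.0, -1.3]
gripper_width: 0.68
gripper_force: 30.0
```

>>> apply_moves:
  moves:
    - [[0, 0, 0], 0]
    - [[0, 0, 0], 0]
    - [[0, 0, 0], 0]
    - [[0, 0, 0], 0]
    - [[0, 0, 0], 0]
  hand: 0.08

```text
time_s: 10.15
tcp_pos: [0.6209, -0.1384, 0.0248]
ee_rot: [[0.973, 0.233, 0.0], [0.233, -0.973, -0.0], [0.0, 0.0, -1.0]]
wrist_force: [0.1, -0.2, -0.3]
gripper_width: 0.899
gripper_force: 0.0
```

>>> apply_moves:
  moves:
    - [[0, 0, -0.02], 0]
    - [[0, 0, -0.04], 0]
    - [[0, 0, -0.04], 0]
    - [[0, 0, -0.04], 0]
    - [[0, 0, 0], 0]

```text
time_s: 10.57
tcp_pos: [0.6261, -0.1393, 0.1749]
ee_rot: [[0.972, 0.234, 0.018], [0.235, -0.972, -0.003], [0.017, 0.007, -1.0]]
wrist_force: [1.0, 0.9, 1.2]
gripper_width: 0.919
gripper_force: 0.0
```

```bash
python3 - <<'E'
from h import *
for i in range(3): t,R=st(); imaging.capture("top")
# small disc (.4594,.2315), viewpoint: 80 mm short of it with yaw 13.5
d=np.array([.4594,.2315,t[2]])-.06*np.array([.973,.233,0]);print(d);to(d)
E
```

```text
t 10.57 tcp [ 0.6261 -0.1393  0.1749] yaw 13.57 w 0.07998902916556955 gf 0.0 F [1.  0.9 1.2] j6 101.5
t 10.62 tcp [ 0.624  -0.1386  0.1707] yaw 13.5 w 0.08021957345113213 gf 0.0 F [ 0.5 -0.4 -0.6] j6 101.5
t 10.67 tcp [ 0.6219 -0.1383  0.1672] yaw 13.46 w 0.07995462729294102 gf 0.0 F [-0.6 -0.1 -1.5] j6 101.5
[0.40102    0.21752    0.16724059]
t 10.72 tcp [ 0.6206 -0.1382  0.165 ] yaw 13.44 w 0.07998986900919229 gf 0.0 F [-0.   0.4 -1.6] j6 101.5
tool shift to [0.40102    0.21752    0.16724059] [-0.1309 -0.397  -0.0022]
```

>>> apply_moves:
  moves:
    - [[-0.012, -0.036, -0.004], 0]
    - [[-0.012, -0.036, -0.004], 0]
    - [[-0.012, -0.036, -0.004], 0]
    - [[-0.012, -0.036, -0.004], 0]
    - [[-0.012, -0.036, -0.004], 0]

```text
time_s: 11.13
tcp_pos: [0.5183, 0.0235, 0.1826]
ee_rot: [[0.973, 0.232, -0.004], [0.232, -0.973, -0.001], [-0.004, 0.0, -1.0]]
wrist_force: [0.5, 1.7, 1.3]
gripper_width: 0.92
gripper_force: 0.0
```

>>> apply_moves:
  moves:
    - [[-0.012, -0.036, 0], 0]
    - [[-0.012, -0.036, 0], 0]
    - [[-0.012, -0.036, 0], 0]
    - [[-0.012, -0.036, 0], 0]
    - [[-0.012, -0.036, 0], 0]

```text
time_s: 11.55
tcp_pos: [0.4182, 0.1843, 0.183]
ee_rot: [[0.973, 0.232, -0.003], [0.232, -0.973, -0.002], [-0.003, 0.002, -1.0]]
wrist_force: [-0.0, 0.6, 0.2]
gripper_width: 0.92
gripper_force: 0.0
```

>>> apply_moves:
  moves:
    - [[-0.012, -0.036, 0], 0]
    - [[0, 0, 0], 0]
    - [[0, 0, 0], 0]
    - [[0, 0, 0], 0]

```text
time_s: 11.88
tcp_pos: [0.3996, 0.2156, 0.1834]
ee_rot: [[0.972, 0.233, -0.002], [0.233, -0.972, -0.002], [-0.002, 0.002, -1.0]]
wrist_force: [0.1, 0.5, 0.3]
gripper_width: 0.92
gripper_force: 0.0
```

```bash
python3 - <<'E'
from h import *
st()
p=imaging.capture("wrist")
for d in models.place_of(p,"disc_small")[:3]: uv=np.array(d["at"])*[640,480];print(d["confidence"],uv,onz(p,uv,0))
q,c,m,im=fit_disc(p,[.4594,.2315],.044);print(q,c,m.mean()*.01)
tp=imaging.capture("top");print(fit_disc(tp,[.4594,.2315],.044)[:2])
to([q[0],q[1],.06])
a=cv2.resize(p["frame"][60:300,160:480],(640,480));cv2.imwrite("pics/w7.png",a)
cv2.imwrite("pics/w7m.png",np.hstack([m*255,im.mean(2)]).astype(np.uint8))
E
```

```text
t 11.88 tcp [0.3996 0.2156 0.1834] yaw 13.5 w 0.08003284327628558 gf 0.0 F [0.1 0.5 0.3] j6 54.6
0.74 [314.176 147.312] [0.46036591 0.23351804 0.        ]
[np.float64(0.461), np.float64(0.2322), np.float64(15.8)] 0.491 0.0023933125
([np.float64(0.4604), np.float64(0.2311), np.float64(14.5)], np.float64(0.219))
t 12.03 tcp [0.4005 0.2149 0.1839] yaw 13.34 w 0.08008223579392038 gf 0.0 F [-0.3 -0.7  1.2] j6 54.5
tool shift to [np.float64(0.461), np.float64(0.2322), 0.06] [ 0.063  -0.003   0.1238]
```

View pics/w7.png

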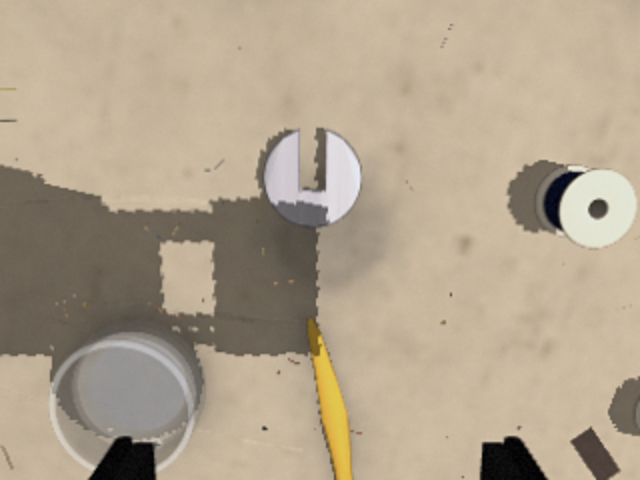

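```bash
python3 - <<'E'
from h import *
p=imaging.capture("wrist");x=onz(p,(316.5,148.5),.014);print(x)
for _ in range(2): to([x[0],x[1],.06]);imaging.capture("top")
E
```

```text
[0.46169211 0.23059146 0.014     ]
t 12.08 tcp [0.4006 0.2149 0.1841] yaw 13.33 w 0.08014375799922109 gf 0.0 F [-0.1  0.3 -0.6] j6 54.5
tool shift to [np.float64(0.4616921126425824), np.float64(0.23059145978142062), 0.06] [ 0.0631 -0.0013  0.124 ]
t 12.13 tcp [0.4007 0.215  0.1842] yaw 13.33 w 0.07983253011939938 gf 0.0 F [ 0.2 -0.4  0.1] j6 54.5
tool shift to [np.float64(0.4616921126425824), np.float64(0.23059145978142062), 0.06] [ 0.063  -0.0012  0.1242]
```

>>> apply_moves:
  moves:
    - [[0.031, -0.001, 0], 0]
    - [[0.031, 0, 0.01], 0]
    - [[0, 0, 0.04], 0]
    - [[0, 0, 0.04], 0]
    - [[0, 0, 0.034], 0]

```text
time_s: 12.6
tcp_pos: [0.4606, 0.2304, 0.0585]
ee_rot: [[0.973, 0.23, -0.001], [0.23, -0.973, 0.0], [-0.001, -0.0, -1.0]]
wrist_force: [-0.6, -0.1, -0.9]
gripper_width: 0.922
gripper_force: 0.0
```

>>> apply_moves:
  moves:
    - [[0, 0, 0], 0]
    - [[0, 0, 0], 0]
    - [[0, 0, 0.03], 0]
    - [[0, 0, 0.02], 0]
    - [[0, 0, 0], 0]

```text
time_s: 13.02
tcp_pos: [0.4601, 0.231, 0.0101]
ee_rot: [[0.973, 0.232, -0.002], [0.232, -0.973, -0.001], [-0.002, 0.001, -1.0]]
wrist_force: [0.1, 0.7, -0.4]
gripper_width: 0.917
gripper_force: 0.0
```

>>> apply_moves:
  moves:
    - [[0, 0, 0], 0]
    - [[0, 0, 0], 0]

```text
time_s: 13.18
tcp_pos: [0.4621, 0.2329, 0.0132]
ee_rot: [[0.972, 0.233, 0.004], [0.233, -0.972, 0.003], [0.005, -0.002, -1.0]]
wrist_force: [0.2, 0.7, -1.0]
gripper_width: 0.92
gripper_force: 0.0
```

```bash
python3 - <<'E'
from h import *
p=imaging.capture("wrist");t,R=st()
print(onz(p,(316.5,250),.014))
g=cv2.cvtColor(p["frame"],cv2.COLOR_BGR2GRAY)
c=proj(p,[[t[0],t[1],.014]])[0];print(c)
for row in (275,285,295):print(row,g[row,235:400:3].tolist())
for col in (300,340):print(col,g[200:300:2,col].tolist())
X=[t+R@np.array([*o,0]) for o in [(.0212,-.006),(.0212,.006),(0,-.022),(0,.022)]]
for x in X:x[2]=.014
print(proj(p,X).round(1).tolist())
E
```

```text
t 13.23 tcp [0.462  0.2328 0.0131] yaw 13.49 w 0.08015834037805801 gf 0.0 F [ 0.1 -0.1  0.9] j6 58.7
[0.48714786 0.23929724 0.014     ]
[317.49048295 300.37076311]
275 [101, 103, 102, 103, 103, 102, 105, 102, 102, 100, 103, 103, 103, 103, 102, 103, 64, 69, 101, 102, 195, 193, 192, 188, 122, 179, 178, 178, 179, 94, 95, 95, 82, 205, 209, 207, 204, 209, 92, 61, 57, 98, 98, 96, 96, 96, 97, 96, 98, 97, 100, 98, 96, 93, 94]
285 [10, 103, 101, 100, 100, 102, 102, 101, 103, 100, 101, 101, 99, 100, 92, 95, 100, 103, 101, 104, 97, 194, 192, 186, 159, 168, 171, 172, 169, 109, 91, 89, 120, 205, 205, 206, 202, 97, 103, 104, 107, 78, 95, 94, 93, 92, 96, 93, 97, 97, 97, 96, 98, 97, 94]
295 [11, 91, 102, 100, 102, 99, 102, 103, 101, 101, 101, 98, 102, 101, 99, 98, 101, 102, 103, 103, 198, 191, 190, 187, 139, 162, 161, 156, 155, 146, 77, 79, 165, 203, 208, 206, 199, 122, 104, 105, 106, 105, 88, 89, 90, 88, 91, 93, 96, 98, 98, 99, 98, 93, 98]
300 [185, 184, 184, 185, 183, 184, 181, 181, 182, 182, 191, 94, 99, 96, 94, 94, 94, 94, 93, 95, 96, 95, 96, 93, 185, 182, 181, 185, 94, 66, 64, 61, 63, 102, 185, 194, 195, 192, 193, 191, 190, 191, 192, 192, 194, 192, 192, 192, 192, 191]
340 [188, 187, 187, 185, 188, 129, 101, 101, 101, 99, 101, 98, 98, 98, 100, 97, 99, 99, 98, 103, 102, 102, 100, 103, 102, 101, 99, 103, 104, 97, 67, 65, 80, 74, 140, 206, 207, 206, 207, 206, 204, 206, 204, 205, 205, 205, 203, 204, 206, 203]
[[304.7, 259.6], [330.1, 259.7], [272.6, 300.3], [362.4, 300.4]]
```

>>> apply_moves:
  moves:
    - [[-0.002, 0.001, 0.004], 0]
    - [[0, 0, 0.004], 0]
    - [[0, 0, 0], 0]
    - [[0, 0, 0], 0]

```text
time_s: 13.57
tcp_pos: [0.4585, 0.2299, 0.0026]
ee_rot: [[0.973, 0.233, -0.0], [0.233, -0.973, -0.0], [-0.0, 0.0, -1.0]]
wrist_force: [0.4, 0.6, -0.5]
gripper_width: 0.92
gripper_force: 0.0
```

>>> apply_moves:
  moves:
    - [[0, 0, 0], 0]
    - [[0, 0, 0], 0]
    - [[0, 0, 0], 0]
    - [[0, 0, 0], 0]
    - [[0, 0, 0], 0]

```text
time_s: 13.98
tcp_pos: [0.4586, 0.23, 0.0026]
ee_rot: [[0.973, 0.233, 0.0], [0.233, -0.973, -0.0], [0.0, 0.0, -1.0]]
wrist_force: [-0.6, -0.2, 0.4]
gripper_width: 0.919
gripper_force: 0.0
```

>>> apply_moves:
  moves:
    - [[0.001, 0, -0.0025], 0]
    - [[0, 0, 0], 0]
    - [[0, 0, 0], 0]
    - [[0, 0, 0], 0]

```text
time_s: 14.32
tcp_pos: [0.4596, 0.2303, 0.0051]
ee_rot: [[0.973, 0.233, 0.0], [0.233, -0.973, 0.0], [0.0, -0.0, -1.0]]
wrist_force: [-0.9, -0.2, 0.1]
gripper_width: 0.917
gripper_force: 0.0
```

>>> apply_moves:
  moves:
    - [[0, 0, 0], 0]
    - [[0, 0, 0], 0]
    - [[0, 0, 0], 0]
    - [[0, 0, 0], 0]
    - [[0, 0, 0], 0]
  hand: 0.035

```text
time_s: 14.73
tcp_pos: [0.4595, 0.2302, 0.005]
ee_rot: [[0.973, 0.233, -0.0], [0.233, -0.973, -0.0], [-0.0, 0.0, -1.0]]
wrist_force: [0.1, 0.3, 0.1]
gripper_width: 0.628
gripper_force: 0.0
```

>>> apply_moves:
  moves:
    - [[0, 0, 0], 0]
    - [[0, 0, 0], 0]
    - [[0, 0, 0], 0]
    - [[0, 0, 0], 0]
    - [[0, 0, 0], 0]

```text
time_s: 15.15
tcp_pos: [0.4597, 0.2304, 0.0051]
ee_rot: [[0.973, 0.233, 0.0], [0.233, -0.973, 0.0], [0.0, -0.0, -1.0]]
wrist_force: [-0.6, 0.5, -0.6]
gripper_width: 0.493
gripper_force: 30.0
```

>>> apply_moves:
  moves:
    - [[0, 0, -0.02], 0]
    - [[0, 0, -0.03], 0]
    - [[0, 0, -0.04], 0]
    - [[0, 0, -0.04], 0]
    - [[0, 0, -0.02], 0]

```text
time_s: 15.57
tcp_pos: [0.4611, 0.2312, 0.1597]
ee_rot: [[0.972, 0.234, 0.005], [0.234, -0.972, 0.004], [0.006, -0.002, -1.0]]
wrist_force: [-0.2, 0.7, -1.1]
gripper_width: 0.49
gripper_force: 30.0
```

>>> apply_moves:
  moves:
    - [[0, 0, 0], 0]
    - [[0, 0, 0], 0]
    - [[0, 0, 0], 0]
    - [[0, 0, 0], 0]
    - [[0, 0, 0], 0]

```text
time_s: 15.98
tcp_pos: [0.4587, 0.2295, 0.1532]
ee_rot: [[0.973, 0.233, -0.003], [0.233, -0.973, -0.003], [-0.004, 0.002, -1.0]]
wrist_force: [-1.1, -0.5, -2.1]
gripper_width: 0.491
gripper_force: 30.0
```

```bash
python3 - <<'E'
from h import *
t,R=st();p=imaging.capture("wrist")
g=cv2.cvtColor(p["frame"],cv2.COLOR_BGR2GRAY)
zt=t[2]+.009
X=[t+R@np.array([*o,0]) for o in [(.0212,-.006),(.0212,.006),(0,-.022),(0,.022)]]
for x in X:x[2]=zt
print(proj(p,X).round(1).tolist())
for row in (275,285,295):print(row,g[row,255:385:2].tolist())
for col in (298,302,336,340):print(col,g[230:290,col].tolist())
# viewpoint at hanger with yaw 103.5 or -76.5
for yaw in (103.5,-76.5):
    a=np.radians(yaw);print(yaw,np.array([.621,-.1384])-.08*np.array([np.cos(a),np.sin(a)]))
E
```

```text
t 15.98 tcp [0.4587 0.2295 0.1532] yaw 13.45 w 0.042731019872537114 gf 30.0 F [-1.1 -0.5 -2.1] j6 58.7
[[304.0, 265.9], [330.7, 265.8], [270.5, 308.1], [364.4, 308.0]]
275 [203, 202, 203, 202, 202, 202, 202, 202, 203, 202, 200, 201, 178, 62, 65, 72, 91, 110, 111, 112, 110, 109, 105, 209, 203, 203, 169, 183, 180, 181, 178, 176, 172, 174, 173, 172, 173, 176, 123, 113, 115, 114, 118, 114, 114, 112, 114, 104, 84, 68, 68, 75, 205, 199, 200, 200, 198, 200, 203, 200, 199, 197, 198, 200, 198]
285 [0, 9, 14, 9, 4, 11, 15, 15, 11, 7, 183, 62, 99, 106, 109, 110, 111, 110, 111, 111, 108, 100, 209, 205, 203, 203, 183, 183, 180, 179, 180, 181, 183, 183, 184, 188, 188, 194, 77, 111, 116, 114, 115, 114, 114, 108, 111, 112, 112, 110, 112, 113, 85, 64, 3, 11, 16, 17, 20, 15, 11, 16, 11, 12, 24]
295 [14, 9, 4, 16, 10, 13, 5, 18, 17, 46, 105, 107, 107, 106, 107, 109, 112, 108, 111, 110, 108, 109, 101, 207, 202, 200, 184, 177, 174, 111, 199, 202, 159, 170, 180, 184, 189, 196, 62, 112, 111, 115, 115, 116, 111, 113, 110, 113, 110, 111, 112, 109, 113, 113, 89, 8, 17, 15, 12, 16, 16, 18, 3, 8, 10]
298 [94, 9
[... 501 characters left out ...]
, 202, 205, 203, 203, 204, 204, 204, 202, 202]
336 [159, 159, 160, 158, 156, 155, 153, 154, 152, 152, 153, 152, 152, 152, 153, 152, 151, 156, 157, 159, 160, 161, 158, 157, 156, 159, 108, 72, 71, 70, 72, 70, 69, 72, 68, 76, 92, 107, 115, 116, 112, 112, 112, 114, 114, 113, 114, 116, 112, 112, 116, 113, 118, 115, 115, 116, 114, 115, 113, 114]
340 [162, 164, 165, 162, 162, 160, 161, 157, 156, 157, 156, 158, 159, 159, 160, 162, 160, 161, 160, 161, 162, 164, 162, 160, 161, 159, 159, 163, 110, 75, 71, 72, 71, 73, 74, 74, 72, 80, 92, 107, 115, 116, 115, 116, 115, 114, 113, 115, 116, 113, 115, 115, 115, 114, 113, 115, 115, 114, 113, 114]
103.5 [ 0.63967563 -0.21618959]
-76.5 [ 0.60232437 -0.06061041]
```

>>> apply_moves:
  moves:
    - [[0.009, 0.0395, 0], 0]
    - [[0.009, 0.0395, 0], 0]
    - [[0.009, 0.0395, 0], 0]
    - [[0.009, 0.0395, 0], 0]
    - [[0.009, 0.0395, 0], 0]

```text
time_s: 16.45
tcp_pos: [0.5495, 0.0469, 0.1541]
ee_rot: [[0.972, 0.233, -0.002], [0.233, -0.972, -0.001], [-0.002, 0.0, -1.0]]
wrist_force: [0.8, 0.7, -0.9]
gripper_width: 0.497
gripper_force: 30.0
```

>>> apply_moves:
  moves:
    - [[0.009, 0.0395, 0], 0]
    - [[0.009, 0.0395, 0], 0]
    - [[0.009, 0.0395, 0], 0]
    - [[0, 0, 0], 7]
    - [[0, 0, 0], 7]

```text
time_s: 16.87
tcp_pos: [0.6033, -0.063, 0.153]
ee_rot: [[1.0, -0.02, -0.003], [-0.02, -1.0, -0.0], [-0.003, 0.0, -1.0]]
wrist_force: [-1.0, 0.6, -1.3]
gripper_width: 0.488
gripper_force: 30.0
```

>>> apply_moves:
  moves:
    - [[0, 0, 0], 7]
    - [[0, 0, 0], 7]
    - [[0, 0, 0], 7]
    - [[0, 0, 0], 7]
    - [[0, 0, 0], 7]

```text
time_s: 17.28
tcp_pos: [0.6027, -0.0604, 0.1537]
ee_rot: [[0.81, -0.586, -0.002], [-0.586, -0.81, -0.0], [-0.002, 0.002, -1.0]]
wrist_force: [0.3, 0.0, -1.9]
gripper_width: 0.496
gripper_force: 30.0
```

>>> apply_moves:
  moves:
    - [[0, 0, 0], 7]
    - [[0, 0, 0], 7]
    - [[0, 0, 0], 7]
    - [[0, 0, 0], 7]
    - [[0, 0, 0], 7]

```text
time_s: 17.7
tcp_pos: [0.6027, -0.0604, 0.1537]
ee_rot: [[0.327, -0.945, -0.002], [-0.945, -0.327, -0.0], [-0.001, 0.002, -1.0]]
wrist_force: [-1.0, -0.6, -1.5]
gripper_width: 0.489
gripper_force: 30.0
```

>>> apply_moves:
  moves:
    - [[0, 0, 0], 6]
    - [[0, 0, 0], 0]
    - [[0, 0, 0], 0]
    - [[0, 0, 0], 0]
    - [[0, 0, 0], 0]

```text
time_s: 18.12
tcp_pos: [0.6031, -0.0603, 0.1547]
ee_rot: [[0.234, -0.972, -0.001], [-0.972, -0.234, -0.0], [-0.0, 0.001, -1.0]]
wrist_force: [0.4, -1.0, -1.2]
gripper_width: 0.49
gripper_force: 30.0
```

>>> apply_moves:
  moves:
    - [[0, 0, 0], 0]
    - [[0, 0, 0], 0]
    - [[0, 0, 0], 0]

```text
time_s: 18.37
tcp_pos: [0.6032, -0.0603, 0.1551]
ee_rot: [[0.233, -0.972, 0.0], [-0.972, -0.233, 0.0], [0.0, -0.0, -1.0]]
wrist_force: [-0.1, -1.1, -2.1]
gripper_width: 0.494
gripper_force: 30.0
```

```bash
python3 - <<'E'
from h import *
t,R=st();p=imaging.capture("wrist")
print(proj(p,[[.6212,-.1385,.066]]))
u,v=proj(p,[[.6212,-.1385,.066]])[0].astype(int)
g=cv2.cvtColor(p["frame"],cv2.COLOR_BGR2GRAY)
print(u-16,v-16)
for row in range(v-14,v+16,2):print(row,g[row,u-16:u+17].tolist())
print("disc",[ (d["confidence"],(np.array(d["extent"])*[640,480,640,480]).round(1).tolist()) for d in models.cut_out(p,"disc_large")])
to([.6212,-.1385,.0865])
E
```

```text
t 18.37 tcp [ 0.6032 -0.0603  0.1551] yaw -76.51 w 0.04295337530865292 gf 30.0 F [-0.1 -1.1 -2.1] j6 3.9
[[319.73730607 129.64305286]]
303 113
115 [201, 197, 199, 197, 197, 198, 199, 199, 198, 200, 197, 198, 197, 199, 198, 200, 199, 199, 200, 200, 199, 198, 199, 198, 197, 199, 198, 200, 198, 198, 199, 200, 198]
117 [201, 201, 201, 200, 201, 202, 200, 201, 200, 201, 200, 201, 202, 201, 202, 202, 202, 201, 202, 200, 201, 199, 201, 202, 202, 200, 202, 202, 201, 202, 202, 203, 201]
119 [201, 204, 203, 204, 200, 201, 204, 203, 205, 205, 203, 203, 204, 203, 203, 204, 204, 205, 204, 201, 203, 205, 204, 203, 203, 202, 201, 202, 201, 202, 205, 200, 201]
121 [109, 110, 111, 112, 110, 109, 109, 112, 108, 111, 108, 109, 110, 110, 110, 110, 113, 110, 111, 110, 112, 108, 100, 214, 212, 209, 210, 208, 209, 208, 210, 209, 206]
123 [43, 44, 41, 42, 45, 44, 42, 42, 40, 40, 38, 37, 39, 48, 89, 85, 89, 57, 39, 42, 44, 41, 29, 220, 210, 207, 209, 210, 210, 208, 211, 210, 208]
125 [42, 46, 43, 44, 44, 44, 43, 45, 44, 45, 36, 84, 151, 168, 178, 182, 176, 170, 132, 56, 43, 41, 27, 217, 209, 206, 206, 207, 2
[... 981 characters left out ...]
 199, 196, 199, 206, 108, 95, 99, 98, 100, 97, 96, 90, 200, 199, 198, 199, 197, 198, 197, 194, 199, 197, 196, 196, 197, 199, 196]
141 [193, 193, 193, 191, 192, 195, 193, 193, 199, 99, 94, 97, 97, 99, 93, 96, 90, 198, 196, 195, 194, 193, 192, 193, 194, 194, 195, 192, 193, 194, 196, 193, 195]
143 [194, 196, 194, 195, 195, 197, 194, 197, 203, 105, 96, 98, 101, 101, 100, 97, 90, 204, 201, 198, 194, 197, 195, 197, 197, 197, 196, 195, 198, 196, 194, 196, 197]
disc [(0.69, [279.9, 87.4, 77.6, 84.9]), (0.5, [0.0, 199.7, 102.7, 81.5])]
t 18.47 tcp [ 0.6031 -0.0603  0.1551] yaw -76.53 w 0.04298063914177076 gf 30.0 F [ 0.8 -0.6 -1.4] j6 3.9
tool shift to [0.6212, -0.1385, 0.0865] [0.0802 0.0007 0.0686]
```

>>> apply_moves:
  moves:
    - [[0.027, -0.001, 0], 0]
    - [[0.027, 0, 0], 0]
    - [[0.0262, 0, 0], 0]
    - [[0, 0, 0.035], 0]
    - [[0, 0, 0.033], 0]

```text
time_s: 18.88
tcp_pos: [0.6248, -0.1397, 0.0884]
ee_rot: [[0.231, -0.973, 0.007], [-0.973, -0.231, -0.0], [0.002, -0.006, -1.0]]
wrist_force: [0.6, 0.2, -3.0]
gripper_width: 0.489
gripper_force: 30.0
```

>>> apply_moves:
  moves:
    - [[0, 0, 0], 0]
    - [[0, 0, 0], 0]
    - [[0, 0, 0], 0]
    - [[0, 0, 0], 0]
    - [[0, 0, 0], 0]

```text
time_s: 19.3
tcp_pos: [0.6243, -0.1378, 0.0896]
ee_rot: [[0.234, -0.972, 0.004], [-0.972, -0.234, -0.0], [0.001, -0.004, -1.0]]
wrist_force: [-0.7, 0.1, -1.7]
gripper_width: 0.497
gripper_force: 30.0
```

>>> apply_moves:
  moves:
    - [[0, 0, 0], 0]
    - [[0, 0, 0], 0]
    - [[0, 0, 0], 0]

```text
time_s: 19.55
tcp_pos: [0.6231, -0.1379, 0.0878]
ee_rot: [[0.233, -0.972, 0.001], [-0.972, -0.233, 0.0], [0.0, -0.001, -1.0]]
wrist_force: [0.4, -0.5, -1.5]
gripper_width: 0.494
gripper_force: 30.0
```

```bash
python3 - <<'E'
from h import *
t,R=st();w=imaging.capture("wrist")
cv2.imwrite("pics/w8.png",cv2.resize(w["frame"][210:330,240:400],(640,480)))
for o,dz in [((0,0),None),((-.006,0),.009),((-.006,0),-.005),((0,-.006),.009),((0,.006),.009),((.0212,0),.009)]:
    X=t+R@np.array([*o,0]);X[2]=.066 if dz is None else t[2]+dz;q=proj(w,[X])[0];print(o,dz,((q-[240,210])*4).round(1))
E
```

```text
t 19.55 tcp [ 0.6231 -0.1379  0.0878] yaw -76.53 w 0.04294230452770032 gf 30.0 F [ 0.4 -0.5 -1.5] j6 11.5
(0, 0) None [314.9 289.3]
(-0.006, 0) 0.009 [314.5 441.7]
(-0.006, 0) -0.005 [314.7 386.1]
(0, -0.006) 0.009 [263.3 396.3]
(0, 0.006) 0.009 [365.7 396.3]
(0.0212, 0) 0.009 [314.4 227.6]
```

View pics/w8.png

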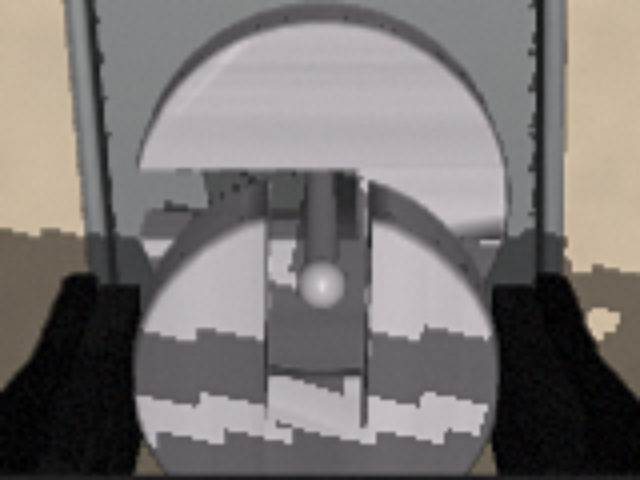

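>>> apply_moves:
  moves:
    - [[0, 0, 0], 0]
    - [[0, 0, 0.01], 0]
    - [[0, 0, 0.01], 0]
    - [[0, 0, 0.01], 0]
    - [[0, 0, 0.01], 0]

```text
time_s: 20.02
tcp_pos: [0.6221, -0.1381, 0.0452]
ee_rot: [[0.233, -0.973, -0.002], [-0.973, -0.233, 0.0], [-0.001, 0.002, -1.0]]
wrist_force: [0.1, -0.2, -1.4]
gripper_width: 0.492
gripper_force: 30.0
```

>>> apply_moves:
  moves:
    - [[0, 0, 0.004], 0]
    - [[0, 0, 0], 0]
    - [[0, 0, 0], 0]
    - [[0, 0, 0], 0]
    - [[0, 0, 0], 0]

```text
time_s: 20.43
tcp_pos: [0.6233, -0.1381, 0.0437]
ee_rot: [[0.233, -0.972, 0.001], [-0.972, -0.233, -0.0], [0.0, -0.001, -1.0]]
wrist_force: [-0.3, 0.2, -1.1]
gripper_width: 0.493
gripper_force: 30.0
```

>>> apply_moves:
  moves:
    - [[0, 0, 0], 0]
    - [[0, 0, 0], 0]
    - [[0, 0, 0], 0]

```text
time_s: 20.68
tcp_pos: [0.623, -0.1381, 0.0435]
ee_rot: [[0.233, -0.973, 0.001], [-0.973, -0.233, 0.0], [0.0, -0.001, -1.0]]
wrist_force: [-0.5, -0.0, -1.9]
gripper_width: 0.49
gripper_force: 30.0
```

```bash
python3 - <<'E'
from h import *
t,R=st();w=imaging.capture("wrist")
g=cv2.cvtColor(w["frame"],cv2.COLOR_BGR2GRAY)
for row in (265,275,285,295,305,315):print(row,g[row,295:345].tolist())
E
```

```text
t 20.68 tcp [ 0.623  -0.1381  0.0435] yaw -76.54 w 0.04259982986591319 gf 30.0 F [-0.5 -0.  -1.9] j6 11.5
265 [87, 89, 86, 87, 85, 88, 101, 106, 116, 120, 129, 90, 154, 187, 186, 182, 181, 179, 180, 182, 181, 178, 180, 179, 180, 180, 181, 181, 181, 180, 181, 180, 181, 183, 189, 96, 137, 50, 123, 115, 107, 101, 96, 97, 97, 94, 98, 95, 93, 93]
275 [188, 184, 186, 186, 184, 186, 183, 185, 182, 182, 183, 115, 182, 186, 183, 182, 184, 183, 181, 183, 182, 183, 183, 180, 183, 180, 183, 182, 182, 183, 182, 183, 183, 182, 184, 191, 109, 77, 196, 194, 192, 196, 196, 196, 197, 196, 194, 196, 194, 195]
285 [186, 186, 188, 185, 185, 185, 183, 184, 184, 179, 185, 123, 57, 86, 83, 85, 81, 84, 81, 83, 47, 73, 84, 91, 96, 97, 95, 94, 86, 81, 85, 47, 42, 45, 43, 41, 88, 117, 195, 194, 194, 197, 198, 196, 197, 197, 196, 195, 194, 194]
295 [117, 114, 114, 112, 195, 109, 95, 97, 96, 94, 98, 46, 75, 66, 64, 64, 63, 63, 64, 64, 57, 59, 64, 63, 66, 65, 64, 65, 64, 57, 54, 55, 57, 57, 55, 55, 59, 131, 122, 125, 99, 104, 105, 105, 104, 107, 103, 101, 101, 101]
305 [97, 100, 98, 97, 99, 98, 96, 98, 95, 96, 97, 62, 93, 94, 88, 89, 93, 94, 95, 96, 63, 58, 62, 64, 68, 63, 67, 67, 63, 55, 61, 94, 95, 95, 95, 103, 39, 104, 103, 100, 105, 104, 106, 104, 105, 104, 103, 104, 103, 101]
315 [186, 187, 185, 187, 184, 185, 184, 187, 180, 181, 182, 117, 177, 185, 182, 185, 191, 100, 95, 96, 56, 53, 60, 63, 99, 106, 103, 97, 85, 66, 64, 191, 188, 186, 184, 187, 140, 192, 193, 197, 197, 197, 195, 197, 195, 196, 194, 193, 191, 190]
```

>>> apply_moves:
  moves:
    - [[0, 0, 0.002], 0]
    - [[0, 0, 0.002], 0]
    - [[0, 0, 0], 0]
    - [[0, 0, 0], 0]
    - [[0, 0, 0], 0]

```text
time_s: 21.15
tcp_pos: [0.6229, -0.1381, 0.0391]
ee_rot: [[0.233, -0.973, 0.0], [-0.973, -0.233, -0.0], [0.0, -0.0, -1.0]]
wrist_force: [0.3, -0.3, -0.6]
gripper_width: 0.489
gripper_force: 30.0
```

>>> apply_moves:
  moves:
    - [[0, 0, 0], 0]
    - [[0, 0, 0], 0]
    - [[0, 0, 0], 0]

```text
time_s: 21.4
tcp_pos: [0.6229, -0.1381, 0.0391]
ee_rot: [[0.233, -0.973, 0.0], [-0.973, -0.233, -0.0], [0.0, -0.0, -1.0]]
wrist_force: [-0.1, -0.6, -0.2]
gripper_width: 0.487
gripper_force: 30.0
```

>>> apply_moves:
  moves:
    - [[0, 0, 0], 0]
    - [[0, 0, 0], 0]
    - [[0, 0, 0], 0]
    - [[0, 0, 0], 0]
    - [[0, 0, 0], 0]
  hand: 0.065

```text
time_s: 21.82
tcp_pos: [0.6228, -0.1381, 0.0391]
ee_rot: [[0.233, -0.973, 0.0], [-0.973, -0.233, -0.0], [0.0, -0.0, -1.0]]
wrist_force: [0.7, 0.5, 0.2]
gripper_width: 0.726
gripper_force: 0.0
```

>>> apply_moves:
  moves:
    - [[0, 0, -0.02], 0]
    - [[0, 0, -0.03], 0]
    - [[0, 0, -0.04], 0]
    - [[0, 0, -0.04], 0]
    - [[0, 0, 0], 0]

```text
time_s: 22.23
tcp_pos: [0.628, -0.139, 0.1792]
ee_rot: [[0.235, -0.972, 0.018], [-0.972, -0.235, -0.003], [0.007, -0.017, -1.0]]
wrist_force: [0.6, -0.6, 1.8]
gripper_width: 0.747
gripper_force: 0.0
```

>>> apply_moves:
  moves:
    - [[0, 0, 0], -7]
    - [[0, 0, 0], -7]
    - [[0, 0, 0], -7]
    - [[0, 0, 0], -7]
    - [[0, 0, 0], -7]

```text
time_s: 22.65
tcp_pos: [0.6227, -0.1381, 0.1689]
ee_rot: [[0.752, -0.659, 0.0], [-0.659, -0.752, 0.0], [0.0, -0.0, -1.0]]
wrist_force: [0.5, -0.1, 0.1]
gripper_width: 0.749
gripper_force: 0.0
```

>>> apply_moves:
  moves:
    - [[0, 0, 0], -7]
    - [[0, 0, 0], -7]
    - [[0, 0, 0], -7]
    - [[0, 0, 0], -7]
    - [[0, 0, 0], -7]

```text
time_s: 23.07
tcp_pos: [0.6227, -0.1381, 0.1688]
ee_rot: [[0.994, -0.108, -0.0], [-0.108, -0.994, 0.0], [-0.0, -0.0, -1.0]]
wrist_force: [0.1, -0.0, -1.0]
gripper_width: 0.747
gripper_force: 0.0
```

>>> apply_moves:
  moves:
    - [[0, 0, 0], -7]
    - [[0, 0, 0], -7]
    - [[0, 0, 0], -6]
    - [[0, 0, 0], 0]
    - [[0, 0, 0], 0]

```text
time_s: 23.48
tcp_pos: [0.6227, -0.1381, 0.1689]
ee_rot: [[0.973, 0.23, -0.0], [0.23, -0.973, 0.0], [-0.0, -0.0, -1.0]]
wrist_force: [1.3, -0.9, -0.3]
gripper_width: 0.748
gripper_force: 0.0
```

```bash
python3 - <<'E'
from h import *
st();tp=imaging.capture("top");w=imaging.capture("wrist");s=imaging.capture("scene")
cv2.imwrite("pics/s9.png",np.hstack([cv2.resize(s["frame"][250:370,350:470],(400,400)),cv2.resize(w["frame"][60:340,180:460],(400,400))]))
for n,p in (("top",tp),("scene",s),("wrist",w)):
  for k in ("spool_a","lacquer_bottle"):
    print(n,k,[(np.round(np.array(d["at"])*[640,480],1).tolist(),round(d["confidence"],2),np.round(onz(p,np.array(d["at"])*[640,480],0)[:2],4).tolist()) for d in models.place_of(p,k)])
# tray fits: min-area rect of masks projected onto rim plane
for k,g in (("test_tray",(.626,-.179)),("wrap_tray",(.64,.136))):
    for d in models.cut_out(tp,k)[:1]:
        ys,xs=np.nonzero(d["region"]);P=np.array([onz(tp,(x,y),.01)[:2] for x,y in zip(xs,ys)],np.float32)
        print(k,d["confidence"],cv2.minAreaRect(P*1000))
E
```

```text
t 23.48 tcp [ 0.6227 -0.1381  0.1689] yaw 13.3 w 0.06509198199033349 gf 0.0 F [ 1.3 -0.9 -0.3] j6 101.3
top spool_a [([288.0, 294.7], 0.76, [0.4675, 0.1146])]
top lacquer_bottle []
scene spool_a [([236.7, 337.2], 0.87, [0.3885, 0.0318]), ([335.9, 292.7], 0.82, [0.5822, -0.0188]), ([329.9, 362.7], 0.79, [0.4585, -0.1206]), ([247.2, 287.5], 0.71, [0.4791, 0.11]), ([264.5, 360.1], 0.66, [0.3885, -0.0391])]
scene lacquer_bottle [([284.0, 318.2], 0.97, [0.4736, 0.0048]), ([402.1, 306.3], 0.69, [0.6387, -0.1277])]
wrist spool_a [([266.2, 363.5], 0.96, [0.454, -0.1207]), ([53.3, 300.4], 0.7, [0.4751, 0.1083]), ([182.5, 226.7], 0.58, [0.5849, -0.0148])]
wrist lacquer_bottle []
test_tray 0.63 ((585.3087158203125, -156.05410766601562), (7.212516784667969, 97.62120819091797), 16.23031997680664)
wrap_tray 0.76 ((631.30517578125, 154.14642333984375), (87.74812316894531, 124.15933990478516), 12.297903060913086)
```

View pics/s9.png

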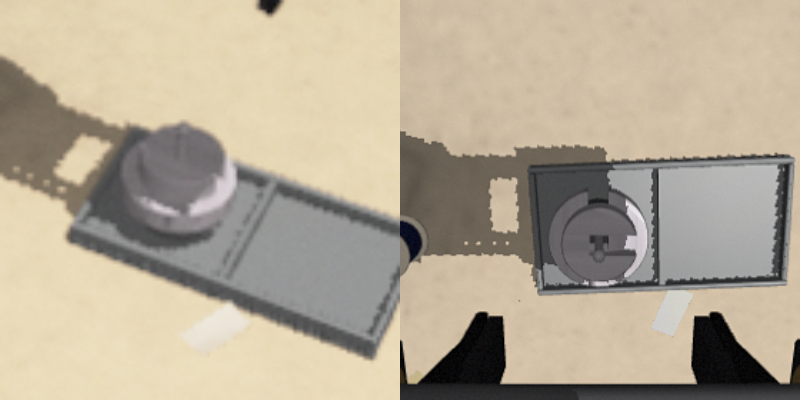

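```bash
python3 - <<'E'
from h import *
w=imaging.capture("wrist");tp=imaging.capture("top")
print("test -y comp",onz(w,(404,215.4),.004))
C=[(233,52),(408,15),(428,102),(252,140)]
P=np.array([onz(tp,(150+u*.4,190+v*.4),.014)[:2] for u,v in C]);print(P.round(4).tolist(),P.mean(0))
d=P[1]-P[0]+P[2]-P[3];print("wrap -y dir yaw",np.degrees(np.arctan2(d[0],-d[1])),np.linalg.norm(d)/2)
C=[(570,70),(742,27),(765,108),(592,155)]
P=np.array([onz(tp,(150+u*.4,190+v*.4),.014)[:2] for u,v in C]);print(P.round(4).tolist(),P.mean(0))
d=P[1]-P[0]+P[2]-P[3];print("test",np.degrees(np.arctan2(d[0],-d[1])),np.linalg.norm(d)/2)
to([.457,-.121,.1])
E
```

```text
test -y comp [ 0.64460031 -0.21471675  0.004     ]
[[0.6561, 0.2205], [0.6937, 0.0621], [0.6145, 0.0422], [0.5764, 0.201]] [0.63519049 0.13146   ]
wrap -y dir yaw 13.415430874419423 0.16310017760862228
[[0.6467, -0.0869], [0.6899, -0.2444], [0.6159, -0.2661], [0.5695, -0.1081]] [ 0.63051298 -0.17639133]
test 15.850397810709183 0.16402020317450092
t 24.13 tcp [ 0.6228 -0.1381  0.169 ] yaw 13.45 w 0.0651983397226675 gf 0.0 F [-0.6 -0.1  0.1] j6 101.4
tool shift to [0.457, -0.121, 0.1] [-0.1573 -0.0552  0.069 ]
```

>>> apply_moves:
  moves:
    - [[-0.039, -0.0138, 0], 0]
    - [[-0.039, -0.0138, 0], 0]
    - [[-0.039, -0.0138, 0], 0]
    - [[-0.039, -0.0138, 0], 0]
    - [[0, 0, 0], 0]

```text
time_s: 24.55
tcp_pos: [0.4483, -0.1204, 0.1674]
ee_rot: [[0.973, 0.231, -0.009], [0.231, -0.973, 0.002], [-0.009, -0.004, -1.0]]
wrist_force: [-0.3, 0.5, -1.2]
gripper_width: 0.75
gripper_force: 0.0
```

>>> apply_moves:
  moves:
    - [[0, 0, 0.03], 0]
    - [[0, 0, 0.04], 0]
    - [[0, 0, 0.03], 0]
    - [[0, 0, 0], 0]
    - [[0, 0, 0], 0]

```text
time_s: 24.97
tcp_pos: [0.4579, -0.1209, 0.0685]
ee_rot: [[0.972, 0.233, -0.003], [0.233, -0.972, -0.001], [-0.003, -0.0, -1.0]]
wrist_force: [1.0, -0.0, -0.3]
gripper_width: 0.747
gripper_force: 0.0
```

>>> apply_moves:
  moves:
    - [[0, 0, 0], 0]
    - [[0, 0, 0], 0]
    - [[0, 0, 0], 0]
    - [[0, 0, 0], 0]

```text
time_s: 25.3
tcp_pos: [0.4593, -0.1207, 0.0705]
ee_rot: [[0.973, 0.233, 0.003], [0.233, -0.973, 0.0], [0.003, 0.001, -1.0]]
wrist_force: [0.4, -0.4, -0.2]
gripper_width: 0.745
gripper_force: 0.0
```

```bash
python3 - <<'E'
from h import *
t,R=st();w=imaging.capture("wrist")
for d in models.cut_out(w,"spool_a")[:4]:
    ys,xs=np.nonzero(d["region"]);print(d["confidence"],(np.array(d["extent"])*[640,480,640,480]).round(1))
for d in models.place_of(w,"spool_a")[:4]:
    uv=np.array(d["at"])*[640,480];x=onz(w,uv,0);print(d["confidence"],uv.round(1),x.round(4),"tool",(R.T@(x-t)).round(4))
X=[t+R@np.array([.0165*np.cos(a),.0165*np.sin(a),0]) for a in np.arange(8)*np.pi/4]
for x in X:x[2]=.038
print(proj(w,X).round(0).tolist())
E
```

```text
t 25.3 tcp [ 0.4593 -0.1207  0.0705] yaw 13.46 w 0.06485371227763796 gf 0.0 F [ 0.4 -0.4 -0.2] j6 98.5
0.84 [292.1 232.   50.1  69.8]
0.83 [ 43.  277.7  72.5  38.2]
0.74 [183.9 301.6  21.4  24.5]
0.65 [132.1   0.   82.9  42. ]
0.85 [318.4 254.6] [ 0.458  -0.1214  0.    ] tool [-0.0016  0.0004  0.0705]
0.7 [ 92.4 296.9] [0.3889 0.0287 0.    ] tool [-0.0339 -0.1617  0.0703]
0.65 [188.4 322. ] [ 0.3857 -0.0418  0.    ] tool [-0.0534 -0.0939  0.0703]
0.6 [189.7  13.6] [ 0.5833 -0.0154  0.    ] tool [ 0.1449 -0.0735  0.0709]
[[318.0, 247.0], [338.0, 255.0], [346.0, 274.0], [338.0, 293.0], [318.0, 300.0], [298.0, 293.0], [289.0, 274.0], [297.0, 255.0]]
```

>>> apply_moves:
  moves:
    - [[0, 0, 0.03], 0]
    - [[0, 0, 0.015], 0]
    - [[0, 0, 0.01], 0]
    - [[0, 0, 0], 0]
    - [[0, 0, 0], 0]

```text
time_s: 25.87
tcp_pos: [0.4582, -0.1207, 0.0139]
ee_rot: [[0.972, 0.233, -0.001], [0.233, -0.972, -0.0], [-0.001, 0.0, -1.0]]
wrist_force: [0.6, 0.2, -0.2]
gripper_width: 0.748
gripper_force: 0.0
```

>>> apply_moves:
  moves:
    - [[0, 0, 0], 0]
    - [[0, 0, 0], 0]
    - [[0, 0, 0], 0]

```text
time_s: 26.12
tcp_pos: [0.4589, -0.1207, 0.0149]
ee_rot: [[0.973, 0.233, 0.002], [0.233, -0.973, 0.0], [0.002, 0.0, -1.0]]
wrist_force: [0.1, 0.3, 0.8]
gripper_width: 0.746
gripper_force: 0.0
```

>>> apply_moves:
  moves:
    - [[0, 0, 0], 0]
    - [[0, 0, 0], 0]
    - [[0, 0, 0], 0]
    - [[0, 0, 0], 0]
    - [[0, 0, 0], 0]
  hand: 0.025

```text
time_s: 26.53
tcp_pos: [0.4582, -0.1207, 0.0141]
ee_rot: [[0.973, 0.233, 0.0], [0.233, -0.973, 0.0], [0.0, 0.0, -1.0]]
wrist_force: [-0.1, -0.0, -0.6]
gripper_width: 0.454
gripper_force: 0.0
```

>>> apply_moves:
  moves:
    - [[0, 0, 0], 0]
    - [[0, 0, 0], 0]
    - [[0, 0, 0], 0]
    - [[0, 0, 0], 0]
    - [[0, 0, 0], 0]

```text
time_s: 26.95
tcp_pos: [0.4582, -0.1207, 0.0141]
ee_rot: [[0.973, 0.233, -0.0], [0.233, -0.973, -0.0], [-0.0, 0.0, -1.0]]
wrist_force: [0.4, -0.2, 0.6]
gripper_width: 0.37
gripper_force: 30.0
```

>>> apply_moves:
  moves:
    - [[0, 0, -0.015], 0]
    - [[0, 0, -0.025], 0]
    - [[0, 0, -0.03], 0]
    - [[0, 0, -0.02], 0]
    - [[0, 0, 0], 0]

```text
time_s: 27.37
tcp_pos: [0.4613, -0.1207, 0.1083]
ee_rot: [[0.972, 0.234, 0.009], [0.234, -0.972, -0.0], [0.009, 0.002, -1.0]]
wrist_force: [0.1, -0.6, -0.5]
gripper_width: 0.367
gripper_force: 30.0
```

>>> apply_moves:
  moves:
    - [[0.0265, 0.0225, 0], 0]
    - [[0.0265, 0.0225, 0], 0]
    - [[0.0265, 0.0225, 0], 0]
    - [[0.0265, 0.0225, 0], 0]
    - [[0.0265, 0.0225, 0], 0]

```text
time_s: 27.78
tcp_pos: [0.614, -0.1999, 0.1029]
ee_rot: [[0.973, 0.233, -0.002], [0.233, -0.973, 0.001], [-0.001, -0.001, -1.0]]
wrist_force: [0.8, 0.7, 0.2]
gripper_width: 0.367
gripper_force: 30.0
```

>>> apply_moves:
  moves:
    - [[0.0265, 0.0225, 0], 0]
    - [[0, 0, 0], 0]
    - [[0, 0, 0], 0]
    - [[0, 0, 0.03], 0]
    - [[0, 0, 0.02], 0]

```text
time_s: 28.2
tcp_pos: [0.6429, -0.2143, 0.0528]
ee_rot: [[0.973, 0.232, -0.001], [0.232, -0.973, 0.001], [-0.0, -0.001, -1.0]]
wrist_force: [-0.4, -0.0, -1.5]
gripper_width: 0.365
gripper_force: 30.0
```

>>> apply_moves:
  moves:
    - [[0, 0, 0.02], 0]
    - [[0, 0, 0.008], 0]
    - [[0, 0, 0], 0]
    - [[0, 0, 0], 0]
    - [[0, 0, 0], 0]

```text
time_s: 28.62
tcp_pos: [0.6451, -0.215, 0.0277]
ee_rot: [[0.972, 0.233, 0.003], [0.233, -0.972, -0.001], [0.002, 0.001, -1.0]]
wrist_force: [0.3, 0.1, -0.4]
gripper_width: 0.369
gripper_force: 30.0
```

>>> apply_moves:
  moves:
    - [[0, 0, 0], 0]
    - [[0, 0, 0], 0]
    - [[0, 0, 0], 0]

```text
time_s: 28.87
tcp_pos: [0.6448, -0.215, 0.0272]
ee_rot: [[0.973, 0.233, 0.002], [0.233, -0.973, -0.0], [0.002, 0.001, -1.0]]
wrist_force: [0.0, 0.0, -0.7]
gripper_width: 0.365
gripper_force: 30.0
```

>>> apply_moves:
  moves:
    - [[0, 0, 0.005], 0]
    - [[0, 0, 0.003], 0]
    - [[0, 0, 0], 0]
    - [[0, 0, 0], 0]
    - [[0, 0, 0], 0]

```text
time_s: 29.28
tcp_pos: [0.6444, -0.215, 0.0181]
ee_rot: [[0.973, 0.233, 0.0], [0.233, -0.973, -0.0], [0.0, 0.0, -1.0]]
wrist_force: [-0.0, -0.5, 2.4]
gripper_width: 0.367
gripper_force: 30.0
```

>>> apply_moves:
  moves:
    - [[0, 0, 0], 0]
    - [[0, 0, 0], 0]
    - [[0, 0, 0], 0]

```text
time_s: 29.53
tcp_pos: [0.6444, -0.215, 0.0181]
ee_rot: [[0.973, 0.233, 0.0], [0.233, -0.973, -0.0], [0.0, 0.0, -1.0]]
wrist_force: [1.2, 0.4, 2.0]
gripper_width: 0.366
gripper_force: 30.0
```

>>> apply_moves:
  moves:
    - [[0, 0, 0], 0]
    - [[0, 0, 0], 0]
    - [[0, 0, 0], 0]
    - [[0, 0, 0], 0]
    - [[0, 0, 0], 0]
  hand: 0.05

```text
time_s: 29.95
tcp_pos: [0.6441, -0.215, 0.0177]
ee_rot: [[0.973, 0.233, -0.0], [0.233, -0.973, 0.0], [-0.0, -0.0, -1.0]]
wrist_force: [0.3, 0.3, -0.6]
gripper_width: 0.561
gripper_force: 0.0
```

>>> apply_moves:
  moves:
    - [[0, 0, -0.02], 0]
    - [[0, 0, -0.035], 0]
    - [[0, 0, -0.035], 0]
    - [[0, 0, -0.035], 0]
    - [[0, 0, 0], 0]

```text
time_s: 30.37
tcp_pos: [0.6489, -0.2164, 0.1524]
ee_rot: [[0.972, 0.234, 0.015], [0.234, -0.972, -0.004], [0.014, 0.008, -1.0]]
wrist_force: [1.5, -0.4, 1.6]
gripper_width: 0.579
gripper_force: 0.0
```

>>> apply_moves:
  moves:
    - [[-0.0166, -0.0357, 0], 0]
    - [[-0.0166, -0.0357, 0], 0]
    - [[-0.0166, -0.0357, 0], 0]
    - [[-0.0166, -0.0357, 0], 0]
    - [[-0.0166, -0.0357, 0], 0]
  hand: 0.065

```text
time_s: 30.78
tcp_pos: [0.5206, -0.0597, 0.1428]
ee_rot: [[0.973, 0.232, 0.0], [0.232, -0.973, 0.0], [0.0, -0.0, -1.0]]
wrist_force: [1.0, 1.6, -0.0]
gripper_width: 0.738
gripper_force: 0.0
```

>>> apply_moves:
  moves:
    - [[-0.0166, -0.0357, 0], 0]
    - [[-0.0166, -0.0357, 0], 0]
    - [[0, 0, 0], 0]
    - [[0, 0, 0], 0]
    - [[0, 0, 0], 0]

```text
time_s: 31.2
tcp_pos: [0.4736, 0.0012, 0.1434]
ee_rot: [[0.972, 0.234, 0.001], [0.234, -0.972, 0.0], [0.001, 0.0, -1.0]]
wrist_force: [0.3, -0.5, -0.3]
gripper_width: 0.745
gripper_force: 0.0
```

>>> apply_moves:
  moves:
    - [[0, 0, 0], 0]
    - [[0, 0, 0], 0]
    - [[0, 0, 0], 0]

```text
time_s: 31.45
tcp_pos: [0.4736, 0.0002, 0.1428]
ee_rot: [[0.973, 0.231, -0.0], [0.231, -0.973, -0.0], [-0.0, 0.0, -1.0]]
wrist_force: [0.9, 0.2, -0.1]
gripper_width: 0.749
gripper_force: 0.0
```

```bash
python3 - <<'E'
from h import *
t,R=st();w=imaging.capture("wrist")
for d in models.place_of(w,"lacquer_bottle")[:4]:
    uv=np.array(d["at"])*[640,480];x=onz(w,uv,0);print(d["confidence"],uv.round(1),x.round(4),"tool",(R.T@(x-t)).round(4))
for d in models.cut_out(w,"lacquer_bottle")[:2]: print(d["confidence"],(np.array(d["extent"])*[640,480,640,480]).round(1))
for r0,z in ((.0135,0),(.0135,.035),(.011,.062)):
    X=[t+R@np.array([r0*np.cos(a),r0*np.sin(a),0]) for a in np.arange(4)*np.pi/2]
    for x in X:x[2]=z
    print(z,proj(w,X).round(0).tolist())
s=imaging.capture("scene")
for d in models.place_of(s,"lacquer_bottle")[:3]:
    uv=np.array(d["at"])*[640,480];x=onz(s,uv,0);print("scene",d["confidence"],uv.round(1),x.round(4),"tool",(R.T@(x-t)).round(4))
for d in models.place_of(s,"spool_a"): print(d["confidence"],onz(s,np.array(d["at"])*[640,480],0.004).round(3))
E
```

```text
t 31.45 tcp [4.736e-01 2.000e-04 1.428e-01] yaw 13.35 w 0.06514111913657863 gf 0.0 F [ 0.9  0.2 -0.1] j6 83.6
0.83 [322.9 224.1] [ 0.4754 -0.0038  0.    ] tool [0.0009 0.0042 0.1428]
0.71 [304.1 210.2  33.1  51.5]
0 [[318.0, 210.0], [334.0, 225.0], [318.0, 240.0], [302.0, 225.0]]
0.035 [[318.0, 220.0], [335.0, 237.0], [318.0, 253.0], [300.0, 237.0]]
0.062 [[318.0, 233.0], [333.0, 248.0], [318.0, 262.0], [302.0, 248.0]]
scene 0.96 [287.4 320.1] [ 0.4747 -0.0029  0.    ] tool [0.0004 0.0033 0.1428]
0.85 [0.47  0.1   0.004]
0.73 [ 0.644 -0.214  0.004]
0.72 [ 0.385 -0.046  0.004]
0.71 [ 0.582 -0.016  0.004]
0.69 [0.392 0.034 0.004]
```

>>> apply_moves:
  moves:
    - [[0.0005, 0.0025, 0], 0]
    - [[0, 0, 0.03], 0]
    - [[0, 0, 0.035], 0]
    - [[0, 0, 0.035], 0]
    - [[0, 0, 0.02], 0]

```text
time_s: 32.17
tcp_pos: [0.4724, -0.0019, 0.0203]
ee_rot: [[0.973, 0.232, -0.004], [0.232, -0.973, -0.001], [-0.004, -0.0, -1.0]]
wrist_force: [0.3, 0.0, -0.8]
gripper_width: 0.746
gripper_force: 0.0
```

>>> apply_moves:
  moves:
    - [[0, 0, 0.008], 0]
    - [[0, 0, 0], 0]
    - [[0, 0, 0], 0]
    - [[0, 0, 0], 0]
    - [[0, 0, 0], 0]

```text
time_s: 32.58
tcp_pos: [0.4755, -0.0009, 0.0166]
ee_rot: [[0.972, 0.233, 0.003], [0.233, -0.972, 0.001], [0.004, -0.0, -1.0]]
wrist_force: [0.2, 1.0, -0.4]
gripper_width: 0.75
gripper_force: 0.0
```

>>> apply_moves:
  moves:
    - [[0, 0, 0], 0]
    - [[0, 0, 0], 0]
    - [[0, 0, 0], 0]
    - [[0, 0, 0], 0]
    - [[0, 0, 0], 0]
  hand: 0.018

```text
time_s: 33.0
tcp_pos: [0.4742, -0.0013, 0.0152]
ee_rot: [[0.973, 0.233, 0.0], [0.233, -0.973, 0.0], [0.0, -0.0, -1.0]]
wrist_force: [-0.2, -0.7, -0.2]
gripper_width: 0.454
gripper_force: 0.0
```

>>> apply_moves:
  moves:
    - [[0, 0, 0], 0]
    - [[0, 0, 0], 0]
    - [[0, 0, 0], 0]
    - [[0, 0, 0], 0]
    - [[0, 0, 0], 0]

```text
time_s: 33.42
tcp_pos: [0.4742, -0.0013, 0.015]
ee_rot: [[0.973, 0.233, -0.0], [0.233, -0.973, -0.0], [-0.0, 0.0, -1.0]]
wrist_force: [-0.2, -0.3, -0.5]
gripper_width: 0.302
gripper_force: 30.0
```

>>> apply_moves:
  moves:
    - [[0, 0, 0], 0]
    - [[0, 0, 0], 0]

```text
time_s: 33.58
tcp_pos: [0.4742, -0.0013, 0.015]
ee_rot: [[0.973, 0.233, -0.0], [0.233, -0.973, 0.0], [-0.0, -0.0, -1.0]]
wrist_force: [-0.4, -0.6, 0.4]
gripper_width: 0.306
gripper_force: 30.0
```

>>> apply_moves:
  moves:
    - [[0, 0, -0.015], 0]
    - [[0, 0, -0.025], 0]
    - [[0, 0, -0.025], 0]
    - [[0, 0, -0.015], 0]
    - [[0, 0, 0], 0]

```text
time_s: 34.0
tcp_pos: [0.4765, -0.0007, 0.0983]
ee_rot: [[0.972, 0.234, 0.007], [0.234, -0.972, 0.002], [0.007, -0.0, -1.0]]
wrist_force: [0.5, 0.8, -0.2]
gripper_width: 0.299
gripper_force: 30.0
```

>>> apply_moves:
  moves:
    - [[0.0375, -0.0104, 0], 0]
    - [[0.0375, -0.0104, 0], 0]
    - [[0.0375, -0.0104, 0], 0]
    - [[0.0375, -0.0104, 0], 0]
    - [[0.0375, -0.0104, 0], 0]

```text
time_s: 34.42
tcp_pos: [0.6451, 0.0936, 0.0936]
ee_rot: [[0.973, 0.232, -0.002], [0.232, -0.973, -0.0], [-0.002, -0.0, -1.0]]
wrist_force: [0.1, 0.3, -0.0]
gripper_width: 0.301
gripper_force: 30.0
```

>>> apply_moves:
  moves:
    - [[0, 0, 0], 0]
    - [[0, 0, 0], 0]
    - [[0, 0, 0.025], 0]
    - [[0, 0, 0.025], 0]
    - [[0, 0, 0.015], 0]

```text
time_s: 34.83
tcp_pos: [0.6412, 0.0917, 0.027]
ee_rot: [[0.973, 0.231, -0.005], [0.231, -0.973, -0.001], [-0.005, -0.0, -1.0]]
wrist_force: [0.5, -0.8, -0.4]
gripper_width: 0.3
gripper_force: 30.0
```

>>> apply_moves:
  moves:
    - [[0, 0, 0], 0]
    - [[0, 0, 0], 0]
    - [[0, 0, 0], 0]
    - [[0, 0, 0], 0]
    - [[0, 0, 0], 0]

```text
time_s: 35.25
tcp_pos: [0.6451, 0.0931, 0.0316]
ee_rot: [[0.973, 0.233, 0.003], [0.233, -0.973, 0.001], [0.003, -0.0, -1.0]]
wrist_force: [0.2, -0.2, -0.1]
gripper_width: 0.303
gripper_force: 30.0
```

```bash
python3 - <<'E'
from h import *
t,R=st();w=imaging.capture("wrist")
for d in models.place_of(w,"wrap_tray")[:3]:
    uv=np.array(d["at"])*[640,480];print(d["confidence"],uv.round(1),onz(w,uv,0).round(4))
# dark/bright wall check: expected compartment corners & sampled rows
a=np.radians(13.4);c,s=np.cos(a),np.sin(a);o=np.array([.6352,.1315])
def T(x,y,z):return [o[0]+c*x-s*y,o[1]+s*x+c*y,z]
print(proj(w,[T(.042,-.082,.014),T(.042,.082,.014),T(.042,0,.014),T(-.042,-.082,.014)]).round(1).tolist())
for d in models.cut_out(w,"wrap_tray")[:1]:
    print(d["confidence"],(np.array(d["extent"])*[640,480,640,480]).round(1))
E
```

```text
t 35.25 tcp [0.6451 0.0931 0.0316] yaw 13.46 w 0.026324102569406524 gf 30.0 F [ 0.2 -0.2 -0.1] j6 81.0
0.57 [248.3 271.1] [0.638  0.1323 0.    ]
[[401.2, 209.6], [81.4, 209.9], [239.2, 209.5], [391.2, 352.9]]
0.7 [ 83.8 198.1 319.6 131.3]
```

>>> apply_moves:
  moves:
    - [[0.001, 0, 0.006], 0]
    - [[0, 0, 0.004], 0]
    - [[0, 0, 0], 0]
    - [[0, 0, 0], 0]
    - [[0, 0, 0], 0]

```text
time_s: 35.82
tcp_pos: [0.6452, 0.0931, 0.0197]
ee_rot: [[0.973, 0.233, -0.001], [0.233, -0.973, -0.0], [-0.001, 0.0, -1.0]]
wrist_force: [0.6, 0.3, -0.1]
gripper_width: 0.3
gripper_force: 30.0
```

>>> apply_moves:
  moves:
    - [[0, 0, 0], 0]
    - [[0, 0, 0], 0]
    - [[0, 0, 0], 0]

```text
time_s: 36.07
tcp_pos: [0.6454, 0.0931, 0.02]
ee_rot: [[0.973, 0.233, -0.0], [0.233, -0.973, -0.0], [-0.0, 0.0, -1.0]]
wrist_force: [-0.2, 0.1, -0.7]
gripper_width: 0.299
gripper_force: 30.0
```

>>> apply_moves:
  moves:
    - [[0, 0, 0.001], 0]
    - [[0, 0, 0], 0]
    - [[0, 0, 0], 0]
    - [[0, 0, 0], 0]

```text
time_s: 36.4
tcp_pos: [0.6455, 0.0932, 0.0191]
ee_rot: [[0.973, 0.233, 0.0], [0.233, -0.973, 0.0], [0.0, -0.0, -1.0]]
wrist_force: [0.1, 0.1, -0.2]
gripper_width: 0.296
gripper_force: 30.0
```

>>> apply_moves:
  moves:
    - [[0, 0, 0], 0]
    - [[0, 0, 0], 0]
    - [[0, 0, 0], 0]
    - [[0, 0, 0], 0]
    - [[0, 0, 0], 0]
  hand: 0.05

```text
time_s: 36.82
tcp_pos: [0.6454, 0.0931, 0.019]
ee_rot: [[0.973, 0.233, -0.0], [0.233, -0.973, -0.0], [-0.0, 0.0, -1.0]]
wrist_force: [-0.8, -0.1, 0.2]
gripper_width: 0.544
gripper_force: 0.0
```

>>> apply_moves:
  moves:
    - [[0, 0, -0.02], 0]
    - [[0, 0, -0.03], 0]
    - [[0, 0, -0.035], 0]
    - [[0, 0, -0.035], 0]
    - [[0, 0, 0], 0]

```text
time_s: 37.23
tcp_pos: [0.6502, 0.0941, 0.148]
ee_rot: [[0.972, 0.234, 0.016], [0.234, -0.972, 0.003], [0.016, 0.001, -1.0]]
wrist_force: [1.5, 0.1, 1.4]
gripper_width: 0.571
gripper_force: 0.0
```

>>> apply_moves:
  moves:
    - [[-0.032, -0.0112, 0], 0]
    - [[-0.032, -0.0112, 0], 0]
    - [[-0.032, -0.0112, 0], 0]
    - [[-0.032, -0.0112, 0], 0]
    - [[-0.032, -0.0112, 0], 0]
  hand: 0.065

```text
time_s: 37.65
tcp_pos: [0.4752, 0.1102, 0.1389]
ee_rot: [[0.973, 0.232, 0.0], [0.232, -0.973, 0.0], [0.0, -0.0, -1.0]]
wrist_force: [-0.4, 0.6, 0.8]
gripper_width: 0.739
gripper_force: 0.0
```

>>> apply_moves:
  moves:
    - [[0, 0, 0], 0]
    - [[0, 0, 0], 0]
    - [[0, 0, 0.035], 0]
    - [[0, 0, 0.035], 0]
    - [[0, 0, 0], 0]

```text
time_s: 38.07
tcp_pos: [0.4737, 0.1085, 0.0639]
ee_rot: [[0.973, 0.231, -0.01], [0.231, -0.973, -0.005], [-0.011, 0.002, -1.0]]
wrist_force: [-1.1, -0.9, -1.3]
gripper_width: 0.749
gripper_force: 0.0
```

>>> apply_moves:
  moves:
    - [[0, 0, 0], 0]
    - [[0, 0, 0], 0]
    - [[0, 0, 0], 0]
    - [[0, 0, 0], 0]
    - [[0, 0, 0], 0]

```text
time_s: 38.48
tcp_pos: [0.4777, 0.1108, 0.0704]
ee_rot: [[0.973, 0.233, 0.003], [0.233, -0.973, 0.001], [0.003, -0.001, -1.0]]
wrist_force: [-0.0, 0.0, -0.1]
gripper_width: 0.745
gripper_force: 0.0
```

```bash
python3 - <<'E'
from h import *
t,R=st();w=imaging.capture("wrist");s=imaging.capture("scene")
for n,p in (("w",w),("s",s)):
  for d in models.place_of(p,"spool_b")[:5]:
    uv=np.array(d["at"])*[640,480];x=onz(p,uv,0);print(n,d["confidence"],uv.round(1),x.round(4),"tool",(R.T@(x-t)).round(4))
  for d in models.place_of(p,"lacquer_bottle")[:2]: print(n,"bottle",d["confidence"],onz(p,np.array(d["at"])*[640,480],.004).round(3))
X=[t+R@np.array([.0165*np.cos(a),.0165*np.sin(a),0]) for a in np.arange(4)*np.pi/2]
for x in X:x[2]=.038
print(proj(w,X).round(0).tolist())
for d in models.cut_out(w,"spool_b")[:2]: print((np.array(d["extent"])*[640,480,640,480]).round(1))
E
```

```text
t 38.48 tcp [0.4777 0.1108 0.0704] yaw 13.46 w 0.06480384388007347 gf 0.0 F [-0.   0.  -0.1] j6 71.4
w 0.92 [550.1 143.7] [ 0.5825 -0.0152  0.    ] tool [0.0724 0.1469 0.0705]
w 0.89 [395.4 384.1] [ 0.3876  0.028  -0.    ] tool [-0.1071  0.0595  0.0701]
w 0.58 [320.9 251.9] [0.4787 0.1089 0.    ] tool [0.0004 0.0021 0.0704]
s 0.95 [247.4 289.4] [0.4762 0.1059 0.    ] tool [-0.0028  0.0044  0.0704]
s 0.88 [334.8 292.7] [ 0.5808 -0.0174  0.    ] tool [0.0703 0.1487 0.0705]
s 0.87 [240.9 336.6] [ 0.3942  0.0275 -0.    ] tool [-0.1008  0.0616  0.0701]
s 0.72 [445.8 327.4] [ 0.651  -0.2126  0.    ] tool [0.0931 0.3549 0.0704]
s 0.61 [404.2 304.2] [ 0.6454 -0.1272  0.    ] tool [0.1074 0.2706 0.0705]
s bottle 0.47 [0.641 0.085 0.004]
[[318.0, 247.0], [346.0, 274.0], [318.0, 300.0], [289.0, 274.0]]
[374.5 363.5  45.3  32.2]
[525.4 111.8  96.3  62. ]
```

Offset about 1.5 mm in tool y; bottle stands. Grasp spool_b.

>>> apply_moves:
  moves:
    - [[0, 0.0015, 0.03], 0]
    - [[0, 0, 0.015], 0]
    - [[0, 0, 0.0095], 0]
    - [[0, 0, 0], 0]
    - [[0, 0, 0], 0]

```text
time_s: 39.25
tcp_pos: [0.4773, 0.1089, 0.0145]
ee_rot: [[0.972, 0.233, -0.0], [0.233, -0.972, -0.001], [-0.0, 0.0, -1.0]]
wrist_force: [-0.3, 0.0, 0.9]
gripper_width: 0.748
gripper_force: 0.0
```

>>> apply_moves:
  moves:
    - [[0, 0, 0], 0]
    - [[0, 0, 0], 0]
    - [[0, 0, 0], 0]
    - [[0, 0, 0], 0]
    - [[0, 0, 0], 0]
  hand: 0.025

```text
time_s: 39.67
tcp_pos: [0.4773, 0.1091, 0.015]
ee_rot: [[0.973, 0.233, 0.001], [0.233, -0.973, 0.001], [0.001, -0.0, -1.0]]
wrist_force: [-0.4, -0.3, -0.9]
gripper_width: 0.45
gripper_force: 0.1
```

>>> apply_moves:
  moves:
    - [[0, 0, 0], 0]
    - [[0, 0, 0], 0]
    - [[0, 0, 0], 0]
    - [[0, 0, 0], 0]
    - [[0, 0, 0], 0]

```text
time_s: 40.08
tcp_pos: [0.4773, 0.109, 0.0148]
ee_rot: [[0.972, 0.233, 0.0], [0.233, -0.972, 0.0], [0.0, -0.0, -1.0]]
wrist_force: [-0.8, -0.2, 4.3]
gripper_width: 0.365
gripper_force: 30.0
```

>>> apply_moves:
  moves:
    - [[0, 0, -0.015], 0]
    - [[0, 0, -0.025], 0]
    - [[0, 0, -0.03], 0]
    - [[0, 0, -0.02], 0]
    - [[0, 0, 0], 0]

```text
time_s: 40.5
tcp_pos: [0.4797, 0.1102, 0.1086]
ee_rot: [[0.972, 0.234, 0.008], [0.234, -0.972, 0.004], [0.009, -0.002, -1.0]]
wrist_force: [0.2, -0.6, 0.3]
gripper_width: 0.363
gripper_force: 30.0
```

>>> apply_moves:
  moves:
    - [[0.0398, -0.0064, 0], 0]
    - [[0.0398, -0.0064, 0], 0]
    - [[0.0398, -0.0064, 0], 0]
    - [[0.0398, -0.0064, 0], 0]
    - [[0, 0, 0], 0]

```text
time_s: 40.92
tcp_pos: [0.6317, 0.1732, 0.1017]
ee_rot: [[0.972, 0.233, 0.003], [0.233, -0.972, -0.0], [0.003, 0.001, -1.0]]
wrist_force: [0.5, 0.3, -0.6]
gripper_width: 0.366
gripper_force: 30.0
```

>>> apply_moves:
  moves:
    - [[0, 0, 0], 0]
    - [[0, 0, 0.025], 0]
    - [[0, 0, 0.025], 0]
    - [[0, 0, 0.02], 0]
    - [[0, 0, 0.008], 0]

```text
time_s: 41.33
tcp_pos: [0.6221, 0.1691, 0.0228]
ee_rot: [[0.973, 0.232, -0.007], [0.232, -0.973, -0.003], [-0.008, 0.001, -1.0]]
wrist_force: [-0.1, -0.2, -1.6]
gripper_width: 0.368
gripper_force: 30.0
```

>>> apply_moves:
  moves:
    - [[0, 0, 0], 0]
    - [[0, 0, 0], 0]
    - [[0, 0, 0], 0]
    - [[0, 0, 0], 0]
    - [[0, 0, 0], 0]

```text
time_s: 41.75
tcp_pos: [0.6267, 0.1712, 0.0281]
ee_rot: [[0.972, 0.233, 0.002], [0.233, -0.973, 0.001], [0.003, -0.001, -1.0]]
wrist_force: [1.1, 0.3, 0.4]
gripper_width: 0.367
gripper_force: 30.0
```

>>> apply_moves:
  moves:
    - [[0, 0, 0], 0]
    - [[0, 0, 0], 0]
    - [[0, 0, 0], 0]

```text
time_s: 42.0
tcp_pos: [0.626, 0.1709, 0.0269]
ee_rot: [[0.973, 0.233, 0.0], [0.233, -0.973, 0.0], [0.0, -0.0, -1.0]]
wrist_force: [0.1, -0.5, -0.6]
gripper_width: 0.365
gripper_force: 30.0
```

>>> apply_moves:
  moves:
    - [[0, 0, 0.005], 0]
    - [[0, 0, 0.003], 0]
    - [[0, 0, 0], 0]
    - [[0, 0, 0], 0]
    - [[0, 0, 0], 0]

```text
time_s: 42.42
tcp_pos: [0.6261, 0.1709, 0.0189]
ee_rot: [[0.972, 0.233, 0.0], [0.233, -0.972, -0.0], [0.0, 0.0, -1.0]]
wrist_force: [-1.6, 0.3, 3.4]
gripper_width: 0.369
gripper_force: 30.0
```

>>> apply_moves:
  moves:
    - [[0, 0, 0], 0]
    - [[0, 0, 0], 0]
    - [[0, 0, 0], 0]
    - [[0, 0, 0], 0]
    - [[0, 0, 0], 0]
  hand: 0.05

```text
time_s: 42.83
tcp_pos: [0.6258, 0.1707, 0.0181]
ee_rot: [[0.973, 0.233, -0.001], [0.233, -0.973, -0.0], [-0.001, 0.0, -1.0]]
wrist_force: [-0.5, -0.1, 0.7]
gripper_width: 0.564
gripper_force: 0.0
```

>>> apply_moves:
  moves:
    - [[0, 0, -0.02], 0]
    - [[0, 0, -0.03], 0]
    - [[0, 0, -0.035], 0]
    - [[0, 0, -0.04], 0]
    - [[0, 0, -0.02], 0]

```text
time_s: 43.25
tcp_pos: [0.628, 0.1714, 0.1689]
ee_rot: [[0.972, 0.234, 0.007], [0.234, -0.972, 0.002], [0.008, -0.0, -1.0]]
wrist_force: [0.1, 0.4, 0.1]
gripper_width: 0.574
gripper_force: 0.0
```

>>> apply_moves:
  moves:
    - [[-0.04, 0, 0], 0]
    - [[-0.04, 0, 0], 0]
    - [[-0.04, 0, 0], 0]
    - [[-0.04, 0, 0], 0]
    - [[0, 0, 0], 0]

```text
time_s: 43.67
tcp_pos: [0.4617, 0.1297, 0.162]
ee_rot: [[0.973, 0.232, -0.009], [0.232, -0.973, -0.003], [-0.009, 0.001, -1.0]]
wrist_force: [-0.7, 0.1, -1.4]
gripper_width: 0.574
gripper_force: 0.0
```

>>> apply_moves:
  moves:
    - [[0, 0, 0], 0]
    - [[0, 0, 0], 0]
    - [[0, 0, 0], 0]
    - [[0, 0, 0], 0]
    - [[0, 0, 0], 0]

```text
time_s: 44.08
tcp_pos: [0.4713, 0.134, 0.1633]
ee_rot: [[0.973, 0.232, -0.0], [0.232, -0.973, -0.0], [-0.0, 0.0, -1.0]]
wrist_force: [0.3, -0.0, -0.6]
gripper_width: 0.573
gripper_force: 0.0
```

```bash
python3 - <<'E'
from h import *
st();tp=imaging.capture("top");s=imaging.capture("scene");w=imaging.capture("wrist")
a=cv2.resize(tp["frame"][180:270,240:460],(800,327),interpolation=cv2.INTER_CUBIC)
b=cv2.resize(s["frame"][200:370,250:480],(365,270));c=cv2.resize(w["frame"][0:290],(435,270))
cv2.imwrite("pics/end.png",np.vstack([a,np.hstack([b,c])]))
E
```

```text
t 44.08 tcp [0.4713 0.134  0.1633] yaw 13.44 w 0.04984060415871116 gf 0.0 F [ 0.3 -0.  -0.6] j6 68.5
```

View pics/end.png

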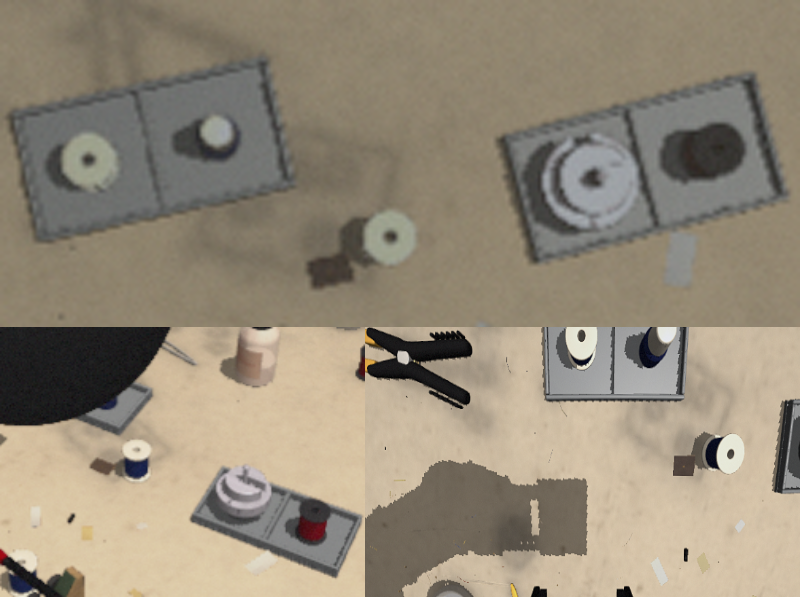

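The final picture shows the pale spool at (90,160) and the bottle at (217,137) upright in the plain tray. The discs are stacked on the hanger at (592,178), and the dark spool is upright at (710,150).

```bash
python3 -c "
from station import r
print(r.finish_job())"
```

```text
the job is handed in; nothing more can be done
None
```

I handed the job in at about 44 s: both discs are on the hanger with the small one turned a quarter, the dark spool is in the hanger tray, and the leftmost pale spool and lacquer bottle stand in the plain tray; no verdict came back.

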